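# Set out the stain-treatment tray

### The job

To set out the laundry tray, first stand the white detergent tub with the red lid in the centre of the grey tray, its long side along the tray's long side; then, in one straight row with it down the middle of the tray, stand the orange stain remover on the side towards the soap pump and the blue softener on the side towards the potted plant, each with a gap of about 3 cm to the tub, and last of all stand the yellow measuring cup upright on the middle of the tub's lid. Knock nothing over, and leave the green bottle, the soap pump and the plant where they are.

Things in the scene. Friction and masses are not known exactly. Their poses are not given: they have to be found in the camera images.
- tray: grey plastic drip tray fixed on the counter, 150 mm (its x) by 320 mm (its y, the long side); floor 6 mm thick (its top is 6 mm above the counter), a lip 5 mm wide all round rising to 12 mm above the counter. Origin: centre of the underside, on the counter. Turned at most 0.28 rad, so its y axis points roughly to the robot's left. The row runs along its y axis through its centre
- tub: white rectangular detergent tub with a flat red lid and blue labels, loose, about 0.35 kg: 56 mm (its x) by 76 mm (its y, the long side) by 85 mm tall with vertical sides. Origin: centre of the underside, z up; the lid's top is 85 mm above it. Turned at most 0.5 rad at the start
- softener: blue softener: a bottle 48 mm in diameter and 115 mm tall: straight from the foot to 85 mm up, then a shoulder to a 26 mm wide cap of the same colour, white label round the lower half; stands upright, loose, about 0.2 kg. Origin: centre of the underside, z up
- stain_remover: orange stain remover: a bottle 48 mm in diameter and 115 mm tall: straight from the foot to 85 mm up, then a shoulder to a 26 mm wide cap of the same colour, white label round the lower half; stands upright, loose, about 0.2 kg. Origin: centre of the underside, z up
- cup: small open yellow measuring cup, mouth up, 40 mm in diameter at the foot, 44 mm at the rim, 45 mm tall, wall 2.5 mm, loose, about 30 g. Origin: centre of the underside, z up
- green_bottle: green bottle, not needed, to be left alone: a bottle 48 mm in diameter and 115 mm tall: straight from the foot to 85 mm up, then a shoulder to a 26 mm wide cap of the same colour, white label round the lower half; stands upright, loose, about 0.2 kg. Origin: centre of the underside, z up
- soap_pump: white pump bottle of liquid soap with a steel nozzle, beyond one end of the tray (left or right, either may occur), 68 mm in diameter, 175 mm tall, loose, 0.5 kg, to be left alone; it marks that side. Origin: centre of the underside, z up
- plant: small plant in a terracotta pot, beyond the tray's other end, pot 84 mm in diameter at the top and 75 mm tall, leaves to about 125 mm, loose, 0.6 kg, to be left alone; it marks that side. Origin: centre of the underside, z up
Mind the look-alikes: they are no part of the job. Of the things that look like the cup, the smaller one is meant. Leave any purple look-alike of the tub alone.

How it is judged:
By the outcome, as a careful person would: the job done as asked, in the order asked, and still so for the second after the job is handed in, with the robot touching nothing.
It also fails if it takes over 112 s, if anything falls off the work surface, if the arm or the gripper's body presses on something with over 40 N, if the wrist force passes 120 N, or if a joint passes its speed limit or range.

### The arm

A 6-joint arm with a two-finger parallel gripper is mounted at the origin on the work surface. World frame = base frame: x ahead of the robot, y to its left, z up, the work surface at z = 0. Lengths are in m, angles in rad, forces in N, time in s.
With the tool pointing down it reaches from about 0.375 to 0.825 m from the base axis. Payload 5.5 kg.
Tool frame: the origin (TCP) lies midway between the tips of the shut fingers; the grasp point (between the pads) lies 19 mm behind it; z points along the fingers, y is the line along which they close (so a half turn about z gives the same grasp; the last joint's range is limited). The gripper opens to 85 mm and grips with 20 to 120 N. Pads are 22 mm wide; open, the fingers measure 114 mm over their backs; the gripper's body (76 mm by 85 mm) begins 54 mm behind the grasp point. The pads swing forward as they close: fully open they stand 13 mm farther back than shut.
Start: joints at [1.117, 0.314, -0.047, 1.21, 0, 1.571], TCP at [0.263, 0.539, 0.231] pointing down, gripper open.
Joint ranges: [-2.67, 2.67], [-0.69, 1.73], [-1.03, 1.25], [-2.08, 2.16], [-1.42, 1.45], [-3.14, 3.14]. Speed limits (rad/s): [2.39, 2.39, 3.01, 3.14, 3.14, 3.14].

### API

Orientations are given as a rotation vector (axis times angle).
In Python, from plant import bot gives the robot as it stands.
- The arm moves only by the tool apply_moves, never from a script. Its argument "increments" is a list that holds one entry, the list of rows, each a list of 6 numbers: the shift along the tool's x, y, z in cm, then the turn, a rotation vector about the tool's x, y, z in degrees. A call has exactly 5 rows; each row is the pose to reach, as a shift and turn from the pose commanded when the call began, along the tool's axes at that moment; what a row does not reach only later rows make up. A row lasts 1/12 s, in which the tool goes at most 41.7 mm and 7.16 degrees, less where a joint would pass 70% of its speed; a pose out of reach is approached as far as the arm can. A call with a gripper value outside its range is refused whole. "fingers" is the opening, from 0 (shut) to 1 (fully open), set as the call begins (left out, the last holds). The fingers move at their own pace and stop on an object; "newtons" is the grip in N (left out, the last holds). Time passes only in rows, so rows that repeat a pose let the fingers close, or fill a call up. It gives the time, the measured TCP pose, the force, the opening and the grip force at its end, in the units of the state.
- bot.get_obs(): the state, without advancing time (a new reading comes with each control period).
- bot.get_image(name): name is "scene" or "top"; returns a dict with "image" (384x512x3 uint8, red, green, blue), "intrinsics" (3x3 intrinsics, pixels), "R" (3x3) and "t" (3): a world point X has camera coordinates R X + t. Camera axes: x right, y down, z forward; pixel columns grow to the right and rows downward; lengths in m; the calibration is good to about 2 mm. A picture is of the moment at which its call begins. There is no depth.
- bot.close_job(): hands the job in; it is judged then, once.
The state is a dict: "clock": time; "joints": joint angles; "dq": joint speeds; "joint_torque": joint torques, N m; "ee_pos": TCP position; "eef_rot": TCP orientation; "force": force on the tool from outside, world axes, zero at the start; "torque": the same for the moment, N m; "finger_gap": finger opening in m; "gripper_force": force on a finger pad.
Only numpy, scipy, OpenCV 4.12 (cv2) and the standard library are available. Lean on these libraries where they do the work, as an engineer would, in place of code of your own. Each camera call takes 0.05 s, during which the arm holds its last target. There are 200 camera calls.

## Working session

There is one attempt and no reset: what is moved stays moved. The work goes in short steps, Python scripts to look and compute and a tool call to move; the robot and the scene stay as the last step left them, time stands still between calls to the robot, and variables do not carry over. Pictures are saved under pics/ and viewed, at most 14 in all, crops included, and the job is handed in when it is done.

Besides the shell and the picture viewer there is one more tool, called after "Request:" as name(argument=value, ...), one argument or row to a line, values as JSON. apply_moves: Moves the arm, as the interface text tells. Its arguments: {"type":"object","properties":{"increments":{"type":"array","items":{"type":"array","items":{"type":"array","items":{"type":"number"}}}},"fingers":{"type":"number"},"newtons":{"type":"number"}},"required":["increments"]}

```bash
mkdir -p pics; ls; python3 - <<'E'
from plant import bot
import cv2,numpy as np
o=bot.get_obs();print({k:np.round(v,3).tolist() for k,v in o.items()})
for n in("scene","top"):
    d=bot.get_image(n);cv2.imwrite(f"pics/{n}0.png",d["image"][:,:,::-1])
    print(n,np.array(d["intrinsics"]).round(1).tolist(),np.round(d["R"],3).tolist(),np.round(d["t"],3).tolist())
E
```

```text
pics
{'clock': 0.0, 'joints': [1.117, 0.314, -0.048, 1.21, 0.0, 1.571], 'dq': [-0.0, -0.0, -0.002, 0.0, -0.001, -0.001], 'joint_torque': [-0.0, -53.958, 33.975, 0.019, 0.0, 0.0], 'ee_pos': [0.263, 0.539, 0.23], 'eef_rot': [-0.707, -3.061, 0.003], 'force': [-0.291, -0.678, 0.073], 'torque': [0.004, 0.085, -0.021], 'gripper_force': 0.0, 'finger_gap': 0.085}
scene [[464.3, 0.0, 258.8], [0.0, 464.3, 188.3], [0.0, 0.0, 1.0]] [[0.406, 0.914, -0.005], [0.532, -0.241, -0.812], [-0.743, 0.327, -0.584]] [-0.21, -0.231, 1.796]
top [[485.0, 0.0, 257.5], [0.0, 485.0, 192.4], [0.0, 0.0, 1.0]] [[0.001, -1.0, -0.005], [-0.997, -0.0, -0.078], [0.078, 0.005, -0.997]] [-0.014, 0.492, 1.209]
```

View pics/scene0.png

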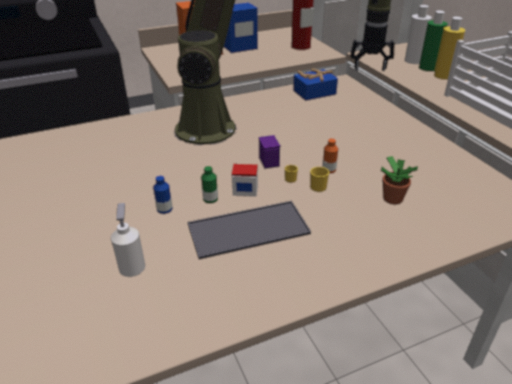

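View pics/top0.png

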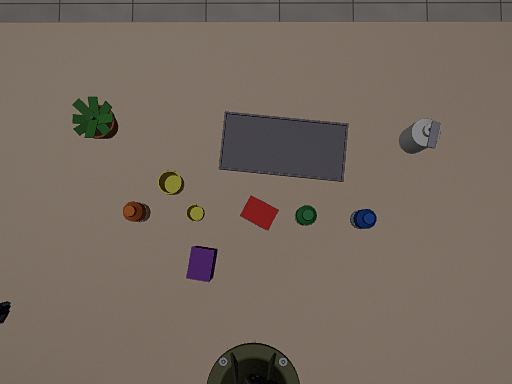

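The scene view shows the tub at (245,180), blue at (163,195), green at (209,185), orange at (330,157), and the tray at (249,228). The pump is at (128,250), on the −y side, and the plant at (396,180), on the +y side. There are two candidates for the cup: top (196,213) / scene (291,173), which is the smaller, and top (171,183) / scene (319,179), which is larger. The smaller one fits the description. The white tub with the red lid is at top (260,213). The purple box at top (202,264) is the look-alike. I'll confirm this in an enlarged crop.

```bash
cat > h.py <<'E'
import cv2,numpy as np
from plant import bot
def cam(n):
    d=bot.get_image(n); return d["image"],np.array(d["intrinsics"]),np.array(d["R"]),np.array(d["t"])
def ray(c,p):
    _,K,R,t=c; v=R.T@np.linalg.inv(K)@np.array([p[0],p[1],1.]); return -R.T@t, v/np.linalg.norm(v)
def onz(c,p,z):
    o,v=ray(c,p); return o+v*(z-o[2])/v[2]
def tri(c1,p1,c2,p2):
    o1,v1=ray(c1,p1);o2,v2=ray(c2,p2)
    s=np.linalg.lstsq(np.c_[v1,-v2],o2-o1,rcond=None)[0]
    a,b=o1+s[0]*v1,o2+s[1]*v2
    return (a+b)/2,np.linalg.norm(a-b)
H=dict(red=((0,12),150,60),orange=((5,16),150,60),yellow=((24,34),140,50),blue=((108,125),150,40),green=((50,75),130,30),purple=((126,150),120,20))
def blobs(im,hr,s,v,mn=40):
    h=cv2.cvtColor(im,cv2.COLOR_RGB2HSV); m=cv2.inRange(h,(hr[0],s,v),(hr[1],255,255))
    n,l,st,ce=cv2.connectedComponentsWithStats(m)
    return [(ce[i],st[i],(l==i).astype(np.uint8)) for i in range(1,n) if st[i][4]>=mn]
E
python3 - <<'E'
from h import *
T=cam("top");S=cam("scene")
a=cv2.resize(T[0][165:290,110:390],(784,350),interpolation=cv2.INTER_CUBIC)
b=cv2.resize(S[0][130:220,145:350],None,fx=2.7,fy=2.7,interpolation=cv2.INTER_CUBIC)
b=cv2.copyMakeBorder(b,0,0,0,784-b.shape[1],cv2.BORDER_CONSTANT)
cv2.imwrite("pics/crop1.png",np.vstack([a,b])[:,:,::-1])
for n,c in(("T",T),("S",S)):
    hsv=cv2.cvtColor(c[0],cv2.COLOR_RGB2HSV)
    print(n,-c[2].T@c[3])
    for p in ([(260,213),(130,211),(196,213),(171,183),(368,218),(308,215),(285,146)] if n=="T" else [(245,170),(332,143),(291,170),(319,175),(160,182),(209,172),(249,228)]): print(p,hsv[p[1],p[0]])
E
```

```text
T [ 0.39694326 -0.01985259  1.24327928]
(260, 213) [  0 204 125]
(130, 211) [ 12 190 129]
(196, 213) [ 29 156 134]
(171, 183) [ 29 158 132]
(368, 218) [110 194 108]
(308, 215) [ 69 158  84]
(285, 146) [125  21  74]
S [ 1.54233296 -0.45064613  0.86027783]
(245, 170) [  0 195 173]
(332, 143) [ 10 188 107]
(291, 170) [ 22 168 111]
(319, 175) [ 23 166 121]
(160, 182) [110 190  74]
(209, 172) [ 70 149  58]
(249, 228) [131  20 102]
```

View pics/crop1.png

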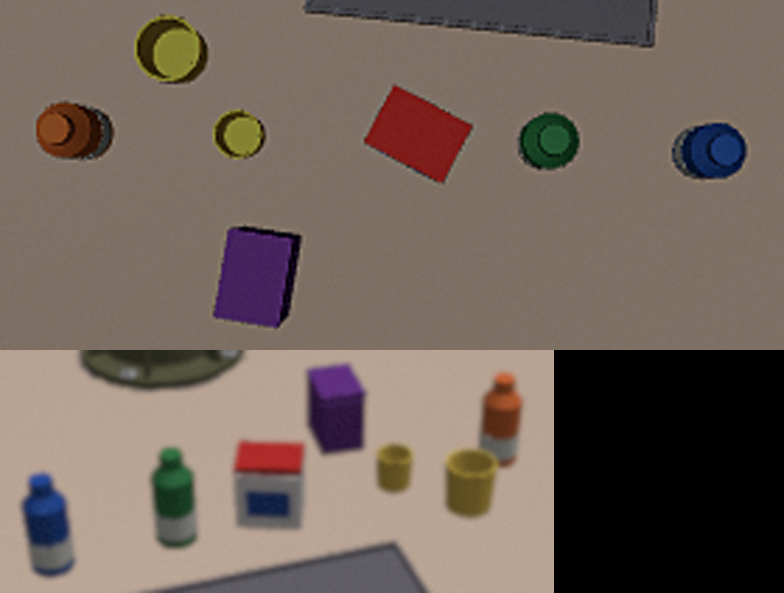

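The crop confirms the picks. The smaller cup is at crop (240,134), top (196,213). The red-lidded tub is at crop (418,134), and the purple box at (257,277) stays put. Next I'll measure.

```bash
cat > m.py <<'E'
from h import *
def near(bs,p,r=25): 
    b=[x for x in bs if np.hypot(*(x[0]-p))<r]; return max(b,key=lambda x:x[1][4])
def rectz(c,mask,z):
    k=max(cv2.findContours(mask,cv2.RETR_EXTERNAL,cv2.CHAIN_APPROX_NONE)[0],key=cv2.contourArea).reshape(-1,2)
    P=np.array([onz(c,p,z)[:2] for p in k],np.float32)*1000
    return P,cv2.minAreaRect(P)
def bottle(T,S,hr,pt,ps,vT):
    # cap top in top view by brightness; S: topmost mask columns
    t=near(blobs(T[0],hr,120,vT,8),pt,12); s=near(blobs(S[0],hr,120,25),ps,15)
    ys,xs=np.nonzero(s[2]); y0=ys.min(); capx=xs[ys<=y0+3].mean()
    return t,s,(capx,y0)
E
python3 - <<'E'
from m import *
T=cam("top");S=cam("scene")
t=near(blobs(T[0],(0,5),150,60),(260,213)); P,r=rectz(T,t[2],.085); s=near(blobs(S[0],(0,5),140,60),(245,171))
print("tub",r,"tri",tri(T,t[0],S,s[0]),t[1],s[1], cv2.minAreaRect(P))
hs=cv2.cvtColor(T[0],cv2.COLOR_RGB2HSV);
m=cv2.inRange(hs,(110,8,30),(150,60,110)); n,l,st,ce=cv2.connectedComponentsWithStats(m)
i=l[146,285];mm=(l==i).astype(np.uint8); print("tray px",st[i],rectz(T,mm,.009)[1])
for nm,hr,pt,ps,v in(("orange",(5,18),(129.3,211),(330,157),115),("blue",(105,118),(368.6,218.6),(162,190),95),("green",(60,78),(308,214.6),(209,180),75)):
    try:
        t,s,c=bottle(T,S,hr,pt,ps,v); 
        print(nm,t[0],t[1],"capz",onz(T,t[0],.115),"tri",tri(T,t[0],S,(c[0],c[1]+1.5)),"scene",s[0],c)
    except Exception as e: print(nm,e)
for nm,pt,ps in(("cup",(196,213),(291,173)),("big",(171,183),(319,179))):
    t=near(blobs(T[0],(20,34),120,30),pt,12);s=near(blobs(S[0],(18,34),110,30),ps,12)
    k=np.vstack(cv2.findContours(t[2],0,1)[0]);e=cv2.fitEllipse(cv2.convexHull(k))
    ys,xs=np.nonzero(s[2]);w=xs.max()-xs.min()+1
    print(nm,t[1],e,s[1],"rim",onz(T,e[0],.045),"tri rim",tri(T,e[0],S,(xs.mean(),ys.min()+.17*w*1.7)))
for nm,p in(("pump",(430,132)),("plant",(104,122))): print(nm,onz(T,p,.08))
E
```

```text
tub ((439.0604553222656, -17.590980529785156), (75.49566650390625, 55.476905822753906), 61.99501419067383) tri (array([ 0.44013117, -0.01558359,  0.07927062]), np.float64(0.004582956746114992)) [240 196  39  34 732] [232 164  25  12 245] ((439.0604553222656, -17.590980529785156), (75.49566650390625, 55.476905822753906), 61.99501419067383)
tray px [ 219  112  129   69 7092] ((613.2872924804688, -79.79397583007812), (319.3009338378906, 149.75357055664062), 84.21047973632812)
orange [128.1122449  210.20408163] [123 203  11  13  98] capz [0.44298761 0.28700515 0.115     ] tri (array([0.44360957, 0.28926319, 0.11014952]), np.float64(0.0019921171697519025)) scene [330.58704453 151.30769231] (np.float64(331.5), np.int64(139))
blue [368.77011494 217.97701149] [364 213  10  11  87] capz [ 0.42514976 -0.27277624  0.115     ] tri (array([ 0.426135  , -0.27088686,  0.11013908]), np.float64(0.006073981303973409)) scene [161.50174216 190.01045296] (np.float64(159.88888888888889), np.int64(177))
green [307.62352941 214.37647059] [303 210  10  10  85] capz [ 0.43344502 -0.13095972  0.115     ] tri (array([ 0.4344393 , -0.12895332,  0.11048279]), np.float64(0.0051701322925635125)) scene [208.75       180.12719298] (np.float64(207.8421052631579), np.int64(167))
cup [186 204  19  18 242] ((194.5456085205078, 212.498046875), (16.964439392089844, 18.475893020629883), 90.03766632080078) [285 165  13  17 181] rim [0.44023447 0.14149287 0.045     ] tri rim (array([0.44123243, 0.14412173, 0.0391756 ]), np.float64(0.003973740782447637))
big [158 170  26  24 480] ((170.35984802246094, 182.3585968017578), (23.68745231628418, 26.37049674987793), 120.09420776367188) [311 167  19  24 380] rim [0.51507538 0.20241632 0.045     ] tri rim (array([0.51555237, 0.20367883, 0.05328278]), np.float64(0.006035379984901419))
pump [ 0.63438292 -0.43254047  0.08      ]
plant [0.65939482 0.35994131 0.08      ]
```

Measured by two-view triangulation: lid top about 0.08–0.085, caps about 0.110–0.115, rim about 0.04–0.045. These agree with the text to within calibration. Targets:
- **Tray:** centre (0.613,−0.080), yaw −5.8°.
- **Tub:** now at (0.439,−0.018), yaw −28°.

Next is a small planner for the shifts.

```bash
cat > p.py <<'E'
import numpy as np,sys
from scipy.spatial.transform import Rotation as Ro
from plant import bot
# legs: x y z yawdeg(tool y dir) ncalls ; prints rows per call (tool axes, cm/deg)
def plan(legs,x0=None):
    o=bot.get_obs(); p=np.array(o["ee_pos"]);R=Ro.from_rotvec(o["eef_rot"])
    print("now",np.round(p,4),"yaw",np.degrees(np.arctan2(*R.as_matrix()[1::-1,1])).round(1),"t",round(o["clock"],2))
    for x,y,z,w,n in legs:
        a=np.radians(w); Y=np.array([np.cos(a),np.sin(a),0]);Z=np.array([0,0,-1.]);G=Ro.from_matrix(np.c_[np.cross(Y,Z),Y,Z])
        g=np.array([x,y,z]);p0,R0=p,R;d=(R0.inv()*G).as_rotvec()
        for c in range(n):
            ip,iR=p,R;rows=[]
            for k in range(1,6):
                f=min(1,(c*5+k)/max(1,n*5-1)); f=f if n==1 else f
                sp=iR.inv().apply(p0+f*(g-p0)-ip); rt=np.degrees((iR.inv()*R0*Ro.from_rotvec(f*d)).as_rotvec())
                rows.append([float(v) for v in np.r_[np.round(sp*100,1 if f<1 else 2),np.round(rt,1)]+0.])
            p=ip+iR.apply(np.array(rows[-1][:3])/100);R=iR*Ro.from_rotvec(np.radians(rows[-1][3:]))
            print(rows)
        print("->",np.round(p,4))
E
python3 -c "
from p import *
plan([(.439,-.0176,.2,-28,4),(.439,-.0176,.042,-28,2)])"
```

```text
now [0.263  0.5391 0.231 ] yaw 64.0 t 0.3
[[-2.1, -2.2, 0.2, 0.0, 0.0, 4.8], [-4.2, -4.5, 0.3, 0.0, 0.0, 9.7], [-6.4, -6.7, 0.5, 0.0, 0.0, 14.5], [-8.5, -8.9, 0.7, 0.0, 0.0, 19.4], [-10.6, -11.1, 0.8, 0.0, 0.0, 24.2]]
[[-2.8, -1.2, 0.2, 0.0, 0.0, 4.9], [-5.7, -2.4, 0.4, 0.0, 0.0, 9.7], [-8.5, -3.5, 0.5, 0.0, 0.0, 14.5], [-11.4, -4.7, 0.7, 0.0, 0.0, 19.4], [-14.2, -5.9, 0.8, 0.0, 0.0, 24.2]]
[[-3.1, 0.2, 0.2, 0.0, 0.0, 4.9], [-6.1, 0.3, 0.4, 0.0, 0.0, 9.7], [-9.2, 0.4, 0.5, 0.0, 0.0, 14.5], [-12.3, 0.5, 0.7, 0.0, 0.0, 19.4], [-15.4, 0.6, 0.9, 0.0, 0.0, 24.2]]
[[-2.7, 1.3, 0.1, 0.0, 0.0, 4.9], [-5.5, 2.7, 0.3, 0.0, 0.0, 9.7], [-8.2, 4.0, 0.5, 0.0, 0.0, 14.6], [-11.01, 5.38, 0.62, 0.0, 0.0, 19.4], [-11.01, 5.38, 0.62, 0.0, 0.0, 19.4]]
-> [ 0.439  -0.0177  0.2   ]
[[0.0, 0.0, 1.8, 0.0, 0.0, 0.0], [0.0, 0.0, 3.5, 0.0, 0.0, 0.0], [0.0, 0.0, 5.3, 0.0, 0.0, 0.0], [0.0, 0.0, 7.0, 0.0, 0.0, 0.0], [0.0, 0.0, 8.8, 0.0, 0.0, 0.0]]
[[0.0, 0.0, 1.7, 0.0, 0.0, 0.0], [0.0, 0.0, 3.5, 0.0, 0.0, 0.0], [0.0, 0.0, 5.2, 0.0, 0.0, 0.0], [0.01, -0.01, 7.0, 0.0, 0.0, 0.0], [0.01, -0.01, 7.0, 0.0, 0.0, 0.0]]
-> [ 0.4389 -0.0176  0.042 ]
```

Request:
apply_moves(
  increments=[
    [[-2.1, -2.2, 0.2, 0, 0, 4.8], [-4.2, -4.5, 0.3, 0, 0, 9.7], [-6.4, -6.7, 0.5, 0, 0, 14.5], [-8.5, -8.9, 0.7, 0, 0, 19.4], [-10.6, -11.1, 0.8, 0, 0, 24.2]],
  ],
  fingers=1,
)

```text
clock: 0.72
ee_pos: [0.3097, 0.3916, 0.223]
eef_rot: [1.338, 2.842, -0.0]
force: [1.0, 0.1, -0.2]
finger_gap: 0.0852
gripper_force: 0.0
```

Request:
apply_moves(
  increments=[
    [[-2.8, -1.2, 0.2, 0, 0, 4.9], [-5.7, -2.4, 0.4, 0, 0, 9.7], [-8.5, -3.5, 0.5, 0, 0, 14.5], [-11.4, -4.7, 0.7, 0, 0, 19.4], [-14.2, -5.9, 0.8, 0, 0, 24.2]],
  ],
)

```text
clock: 1.13
ee_pos: [0.3554, 0.2447, 0.2152]
eef_rot: [1.904, 2.498, 0.0]
force: [0.4, -0.4, 0.7]
finger_gap: 0.0852
gripper_force: 0.0
```

Request:
apply_moves(
  increments=[
    [[-3.1, 0.2, 0.2, 0, 0, 4.9], [-6.1, 0.3, 0.4, 0, 0, 9.7], [-9.2, 0.4, 0.5, 0, 0, 14.5], [-12.3, 0.5, 0.7, 0, 0, 19.4], [-15.4, 0.6, 0.9, 0, 0, 24.2]],
  ],
)

```text
clock: 1.55
ee_pos: [0.4026, 0.098, 0.2065]
eef_rot: [2.386, 2.044, 0.001]
force: [0.5, 0.0, 1.1]
finger_gap: 0.0857
gripper_force: 0.0
```

Request:
apply_moves(
  increments=[
    [[-2.7, 1.3, 0.1, 0, 0, 4.9], [-5.5, 2.7, 0.3, 0, 0, 9.7], [-8.2, 4.0, 0.5, 0, 0, 14.6], [-11.0, 5.4, 0.6, 0, 0, 19.4], [-11.0, 5.4, 0.6, 0, 0, 19.4]],
  ],
)

```text
clock: 1.97
ee_pos: [0.4407, -0.0215, 0.2003]
eef_rot: [2.697, 1.606, -0.0]
force: [-0.0, 0.3, 0.8]
finger_gap: 0.0857
gripper_force: 0.0
```

Request:
apply_moves(
  increments=[
    [[0, 0, 0, 0, 0, 0], [0, 0, 0, 0, 0, 0], [0, 0, 0, 0, 0, 0], [0, 0, 0, 0, 0, 0], [0, 0, 0, 0, 0, 0]],
  ],
)

```text
clock: 2.38
ee_pos: [0.4392, -0.0165, 0.2004]
eef_rot: [-2.691, -1.621, -0.0]
force: [-0.3, -1.3, 0.6]
finger_gap: 0.0849
gripper_force: 0.0
```

```bash
python3 -c "
from p import *
plan([(.439,-.0176,.042,-28,2)])
print(bot.get_obs()['joints'])"
```

```text
now [ 0.4392 -0.0165  0.2004] yaw -27.9 t 2.38
[[0.0, 0.0, 1.8, 0.0, 0.0, 0.0], [0.0, 0.0, 3.5, 0.0, 0.0, 0.0], [0.0, 0.0, 5.3, 0.0, 0.0, 0.0], [0.0, 0.0, 7.0, 0.0, 0.0, 0.1], [-0.1, 0.0, 8.8, 0.0, 0.0, 0.1]]
[[0.0, 0.0, 1.8, 0.0, 0.0, 0.0], [0.0, 0.0, 3.5, 0.0, 0.0, 0.0], [0.0, 0.0, 5.3, 0.0, 0.0, 0.0], [-0.01, 0.04, 7.04, 0.0, 0.0, 0.0], [-0.01, 0.04, 7.04, 0.0, 0.0, 0.0]]
-> [ 0.439  -0.0176  0.042 ]
[-3.75123884e-02  2.85025109e-02 -4.61846461e-01  1.08032969e+00
  7.90290403e-05  2.01989212e+00]
```

Request:
apply_moves(
  increments=[
    [[0, 0, 1.8, 0, 0, 0], [0, 0, 3.5, 0, 0, 0], [0, 0, 5.3, 0, 0, 0], [0, 0, 7.0, 0, 0, 0], [-0.1, 0, 8.8, 0, 0, 0]],
  ],
)

```text
clock: 2.8
ee_pos: [0.439, -0.0175, 0.1118]
eef_rot: [2.691, 1.62, 0.001]
force: [0.4, 0.1, 0.8]
finger_gap: 0.0849
gripper_force: 0.0
```

Request:
apply_moves(
  increments=[
    [[0, 0, 1.8, 0, 0, 0], [0, 0, 3.5, 0, 0, 0], [0, 0, 5.3, 0, 0, 0], [0, 0, 7.0, 0, 0, 0], [0, 0, 7.0, 0, 0, 0]],
  ],
)

```text
clock: 3.22
ee_pos: [0.4364, -0.0175, 0.0398]
eef_rot: [-2.69, -1.619, 0.006]
force: [-1.1, 0.1, -0.2]
finger_gap: 0.0854
gripper_force: 0.0
```

Request:
apply_moves(
  increments=[
    [[0, 0, 0, 0, 0, 0], [0, 0, 0, 0, 0, 0], [0, 0, 0, 0, 0, 0], [0, 0, 0, 0, 0, 0], [0, 0, 0, 0, 0, 0]],
  ],
  fingers=0,
  newtons=40,
)

```text
clock: 3.63
ee_pos: [0.4398, -0.018, 0.0435]
eef_rot: [2.692, 1.618, 0.003]
force: [-1.6, 0.9, 7.4]
finger_gap: 0.0558
gripper_force: 44.1
```

Request:
apply_moves(
  increments=[
    [[0, 0, 0, 0, 0, 0], [0, 0, 0, 0, 0, 0], [0, 0, 0, 0, 0, 0], [0, 0, 0, 0, 0, 0], [0, 0, 0, 0, 0, 0]],
  ],
)

```text
clock: 4.05
ee_pos: [0.4398, -0.018, 0.0435]
eef_rot: [2.692, 1.618, 0.003]
force: [-1.6, 1.4, 6.7]
finger_gap: 0.0552
gripper_force: 44.2
```

Request:
apply_moves(
  increments=[
    [[0, 0, -0.5, 0, 0, 0], [0, 0, -1.5, 0, 0, 0], [0, 0, -3, 0, 0, 0], [0, 0, -4.5, 0, 0, 0], [0, 0, -6, 0, 0, 0]],
  ],
)

```text
clock: 4.47
ee_pos: [0.4384, -0.0184, 0.1031]
eef_rot: [-2.693, -1.618, 0.001]
force: [-0.4, 0.4, -2.9]
finger_gap: 0.0557
gripper_force: 43.3
```

Request:
apply_moves(
  increments=[
    [[0, 0, 0, 0, 0, 0], [0, 0, 0, 0, 0, 0], [0, 0, 0, 0, 0, 0], [0, 0, 0, 0, 0, 0], [0, 0, 0, 0, 0, 0]],
  ],
)

```text
clock: 4.88
ee_pos: [0.438, -0.0183, 0.1013]
eef_rot: [-2.692, -1.617, 0.002]
force: [0.4, -0.6, -3.1]
finger_gap: 0.0557
gripper_force: 43.5
```

```bash
python3 - <<'E'
from m import *
T=cam("top");S=cam("scene")
b=blobs(T[0],(0,5),150,60)
for t in b: 
    if np.hypot(*(t[0]-(260,213)))<40: print(t[0],t[1],rectz(T,t[2],.145)[1])
cv2.imwrite("pics/g1.png",cv2.resize(np.vstack([T[0][100:280,90:390],S[0][100:280,100:400]]),None,fx=1.6,fy=1.6)[:,:,::-1])
E
```

```text
(no output)
```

View pics/g1.png

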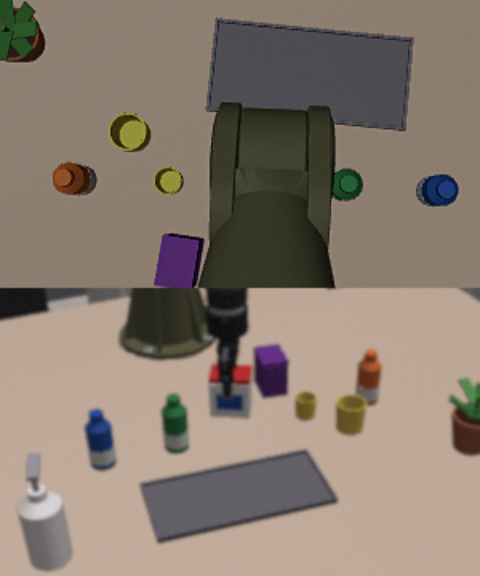

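The top view has the arm covering the tub. In the scene view the tub (lower half, about (231,390)) is held upright between the fingers. The force shows about 3 N of load. Now carrying it to the tray.

```bash
python3 -c "
from p import *
plan([(.613,-.080,.11,-5.8,3),(.613,-.080,.06,-5.8,1)])"
```

```text
now [ 0.4383 -0.0182  0.1016] yaw -28.0 t 4.98
[[0.2, 1.3, -0.1, 0.0, 0.0, -1.6], [0.4, 2.6, -0.1, 0.0, 0.0, -3.2], [0.6, 3.9, -0.2, 0.0, 0.0, -4.8], [0.8, 5.2, -0.2, 0.0, 0.0, -6.3], [1.0, 6.5, -0.3, 0.0, 0.0, -7.9]]
[[0.0, 1.4, -0.1, 0.0, 0.0, -1.6], [0.0, 2.7, -0.1, 0.0, 0.0, -3.2], [0.0, 4.0, -0.2, 0.0, 0.0, -4.8], [0.0, 5.3, -0.3, -0.1, 0.0, -6.4], [0.0, 6.7, -0.3, -0.1, 0.0, -8.0]]
[[-0.1, 1.3, -0.1, 0.0, 0.0, -1.5], [-0.3, 2.6, -0.1, 0.0, 0.0, -3.1], [-0.5, 3.9, -0.2, 0.0, 0.0, -4.7], [-0.62, 5.22, -0.26, 0.0, 0.0, -6.3], [-0.62, 5.22, -0.26, 0.0, 0.0, -6.3]]
-> [ 0.613 -0.08   0.11 ]
[[0.0, 0.0, 1.3, 0.0, 0.0, 0.0], [0.0, 0.0, 2.5, 0.0, 0.0, 0.0], [0.0, 0.0, 3.8, 0.0, 0.0, 0.0], [0.0, 0.0, 5.0, 0.0, 0.0, 0.0], [0.0, 0.0, 5.0, 0.0, 0.0, 0.0]]
-> [ 0.613 -0.08   0.06 ]
```

Request:
apply_moves(
  increments=[
    [[0.2, 1.3, -0.1, 0, 0, -1.6], [0.4, 2.6, -0.1, 0, 0, -3.2], [0.6, 3.9, -0.2, 0, 0, -4.8], [0.8, 5.2, -0.2, 0, 0, -6.3], [1.0, 6.5, -0.3, 0, 0, -7.9]],
  ],
)

```text
clock: 5.4
ee_pos: [0.5012, -0.0401, 0.1048]
eef_rot: [-2.573, -1.801, 0.001]
force: [0.5, -0.7, -3.1]
finger_gap: 0.0555
gripper_force: 43.5
```

Request:
apply_moves(
  increments=[
    [[0, 1.4, -0.1, 0, 0, -1.6], [0, 2.7, -0.1, 0, 0, -3.2], [0, 4.0, -0.2, 0, 0, -4.8], [0, 5.3, -0.3, 0, 0, -6.4], [0, 6.7, -0.3, 0, 0, -8.0]],
  ],
)

```text
clock: 5.82
ee_pos: [0.5641, -0.0631, 0.1078]
eef_rot: [-2.441, -1.976, 0.001]
force: [-0.1, 0.5, -2.6]
finger_gap: 0.0557
gripper_force: 43.5
```

Request:
apply_moves(
  increments=[
    [[-0.1, 1.3, -0.1, 0, 0, -1.5], [-0.3, 2.6, -0.1, 0, 0, -3.1], [-0.5, 3.9, -0.2, 0, 0, -4.7], [-0.6, 5.2, -0.3, 0, 0, -6.3], [-0.6, 5.2, -0.3, 0, 0, -6.3]],
  ],
)

```text
clock: 6.23
ee_pos: [0.6157, -0.0805, 0.1109]
eef_rot: [2.33, 2.106, 0.001]
force: [0.6, -1.0, -3.3]
finger_gap: 0.0556
gripper_force: 43.9
```

Request:
apply_moves(
  increments=[
    [[0, 0, 1, 0, 0, 0], [0, 0, 2, 0, 0, 0], [0, 0, 3.2, 0, 0, 0], [0, 0, 4.0, 0, 0, 0], [0, 0, 4.0, 0, 0, 0]],
  ],
)

```text
clock: 6.65
ee_pos: [0.6106, -0.0792, 0.0681]
eef_rot: [-2.328, -2.104, 0.005]
force: [-1.0, 0.2, -4.0]
finger_gap: 0.0558
gripper_force: 43.8
```

Request:
apply_moves(
  increments=[
    [[0, 0, 0, 0, 0, 0], [0, 0, 0, 0, 0, 0], [0, 0, 0, 0, 0, 0], [0, 0, 0, 0, 0, 0], [0, 0, 0, 0, 0, 0]],
  ],
)

```text
clock: 7.07
ee_pos: [0.6139, -0.0798, 0.0719]
eef_rot: [2.33, 2.106, 0.001]
force: [0.9, -0.2, -3.4]
finger_gap: 0.0557
gripper_force: 43.8
```

```bash
python3 -c "
from p import *
plan([(.613,-.080,.052,-5.8,1)])"
```

```text
now [ 0.6139 -0.0798  0.0719] yaw -5.8 t 7.07
[[0.0, 0.0, 0.5, 0.0, 0.0, 0.0], [0.0, 0.0, 1.0, 0.0, 0.0, 0.0], [0.0, -0.1, 1.5, 0.0, 0.0, 0.0], [-0.03, -0.09, 1.99, 0.1, 0.0, 0.0], [-0.03, -0.09, 1.99, 0.1, 0.0, 0.0]]
-> [ 0.613 -0.08   0.052]
```

Request:
apply_moves(
  increments=[
    [[0, 0, 0.5, 0, 0, 0], [0, 0, 1.0, 0, 0, 0], [0, -0.1, 1.4, 0, 0, 0], [0, -0.1, 1.7, 0, 0, 0], [0, -0.1, 1.9, 0, 0, 0]],
  ],
)

```text
clock: 7.48
ee_pos: [0.6119, -0.0796, 0.0514]
eef_rot: [-2.33, -2.106, 0.001]
force: [-0.7, 0.1, -3.6]
finger_gap: 0.0557
gripper_force: 43.8
```

Request:
apply_moves(
  increments=[
    [[0, 0, 0.1, 0, 0, 0], [0, 0, 0.2, 0, 0, 0], [0, 0, 0.3, 0, 0, 0], [0, 0, 0.3, 0, 0, 0], [0, 0, 0.3, 0, 0, 0]],
  ],
)

```text
clock: 7.9
ee_pos: [0.6126, -0.0797, 0.0496]
eef_rot: [2.331, 2.106, 0.0]
force: [-0.6, 0.1, -0.5]
finger_gap: 0.0556
gripper_force: 44.0
```

Request:
apply_moves(
  increments=[
    [[0, 0, 0, 0, 0, 0], [0, 0, 0, 0, 0, 0], [0, 0, 0, 0, 0, 0], [0, 0, 0, 0, 0, 0], [0, 0, 0, 0, 0, 0]],
  ],
)

```text
clock: 8.32
ee_pos: [0.6126, -0.0797, 0.0496]
eef_rot: [2.331, 2.106, 0.0]
force: [-1.7, -0.6, 2.5]
finger_gap: 0.0556
gripper_force: 44.2
```

Contact at z = 0.0496, as expected. Release, rise, then go to orange.

Request:
apply_moves(
  increments=[
    [[0, 0, 0, 0, 0, 0], [0, 0, 0, 0, 0, 0], [0, 0, 0, 0, 0, 0], [0, 0, 0, 0, 0, 0], [0, 0, 0, 0, 0, 0]],
  ],
  fingers=1,
)

```text
clock: 8.73
ee_pos: [0.6126, -0.0796, 0.0493]
eef_rot: [2.331, 2.106, 0.0]
force: [-0.5, -0.3, 0.4]
finger_gap: 0.0856
gripper_force: 0.0
```

Request:
apply_moves(
  increments=[
    [[0, 0, -1, 0, 0, 0], [0, 0, -3, 0, 0, 0], [0, 0, -6, 0, 0, 0], [0, 0, -9, 0, 0, 0], [0, 0, -12, 0, 0, 0]],
  ],
)

```text
clock: 9.15
ee_pos: [0.6122, -0.0796, 0.1712]
eef_rot: [-2.331, -2.106, 0.0]
force: [1.2, -0.4, 0.5]
finger_gap: 0.0849
gripper_force: 0.0
```

Request:
apply_moves(
  increments=[
    [[0, 0, -1.5, 0, 0, 0], [0, 0, -3, 0, 0, 0], [0, 0, -3, 0, 0, 0], [0, 0, -3, 0, 0, 0], [0, 0, -3, 0, 0, 0]],
  ],
)

```text
clock: 9.57
ee_pos: [0.612, -0.0796, 0.1985]
eef_rot: [-2.33, -2.106, 0.001]
force: [-1.2, 0.9, 0.5]
finger_gap: 0.0855
gripper_force: 0.0
```

```bash
python3 -c "
from p import *
plan([(.443,.287,.2,-5.8,3),(.443,.287,.05,-5.8,2)])"
```

```text
now [ 0.612  -0.0796  0.1985] yaw -5.8 t 9.57
[[2.5, -1.5, 0.0, 0.0, 0.0, 0.0], [5.0, -2.9, 0.0, 0.0, 0.0, 0.0], [7.4, -4.4, 0.0, 0.0, 0.0, 0.0], [9.9, -5.9, 0.0, 0.0, 0.0, 0.0], [12.4, -7.3, 0.0, 0.0, 0.0, 0.0]]
[[2.5, -1.5, -0.1, 0.0, 0.0, 0.0], [5.0, -3.0, -0.1, 0.0, 0.0, 0.0], [7.5, -4.4, -0.1, 0.0, 0.0, 0.0], [9.9, -5.9, -0.1, 0.0, 0.0, 0.0], [12.4, -7.4, -0.1, 0.0, 0.0, 0.0]]
[[2.5, -1.4, 0.0, 0.0, 0.0, 0.0], [5.0, -2.9, 0.0, 0.0, 0.0, 0.0], [7.5, -4.4, 0.0, -0.1, 0.0, 0.0], [9.96, -5.82, -0.03, -0.1, 0.0, 0.0], [9.96, -5.82, -0.03, -0.1, 0.0, 0.0]]
-> [0.443 0.287 0.2  ]
[[0.0, 0.0, 1.7, 0.0, 0.0, 0.0], [0.0, 0.0, 3.3, 0.0, 0.0, 0.0], [0.0, 0.0, 5.0, 0.0, 0.0, 0.0], [0.0, 0.0, 6.7, 0.0, 0.0, 0.0], [0.0, 0.0, 8.3, 0.0, 0.0, 0.0]]
[[0.0, 0.0, 1.7, 0.0, 0.0, 0.0], [0.0, 0.0, 3.4, 0.0, 0.0, 0.0], [0.0, 0.0, 5.0, 0.0, 0.0, 0.0], [0.0, -0.01, 6.7, 0.0, 0.0, 0.0], [0.0, -0.01, 6.7, 0.0, 0.0, 0.0]]
-> [0.443 0.287 0.05 ]
```

Request:
apply_moves(
  increments=[
    [[2.5, -1.5, 0, 0, 0, 0], [5.0, -2.9, 0, 0, 0, 0], [7.4, -4.4, 0, 0, 0, 0], [9.9, -5.9, 0, 0, 0, 0], [12.4, -7.3, 0, 0, 0, 0]],
  ],
)

```text
clock: 9.98
ee_pos: [0.5505, 0.052, 0.1976]
eef_rot: [-2.33, -2.104, 0.004]
force: [0.5, 1.0, 0.5]
finger_gap: 0.0854
gripper_force: 0.0
```

Request:
apply_moves(
  increments=[
    [[2.5, -1.5, -0.1, 0, 0, 0], [5.0, -3.0, -0.1, 0, 0, 0], [7.5, -4.4, -0.1, 0, 0, 0], [9.9, -5.9, -0.1, 0, 0, 0], [12.4, -7.4, -0.1, 0, 0, 0]],
  ],
)

```text
clock: 10.4
ee_pos: [0.4896, 0.1827, 0.1988]
eef_rot: [-2.331, -2.105, 0.004]
force: [1.0, -0.1, -0.0]
finger_gap: 0.0855
gripper_force: 0.0
```

Request:
apply_moves(
  increments=[
    [[2.5, -1.4, 0, 0, 0, 0], [5.0, -2.9, 0, 0, 0, 0], [7.5, -4.4, 0, 0, 0, 0], [10.0, -5.8, 0, 0, 0, 0], [10.0, -5.8, 0, 0, 0, 0]],
  ],
)

```text
clock: 10.82
ee_pos: [0.4411, 0.2906, 0.1988]
eef_rot: [-2.324, -2.11, 0.003]
force: [0.1, 0.3, 0.4]
finger_gap: 0.085
gripper_force: 0.0
```

```bash
cat > ax.py <<'E'
from m import *
# bottle axis by: cap disc circle (top view) and the vertical planes through both cameras
def est(T,S,hr,pt,ps,vs):
    for v in vs:
        t=near(blobs(T[0],hr,110,v,8),pt,12);e=cv2.minEnclosingCircle(np.argwhere(t[2])[:,::-1].astype(np.float32))
        print("  v",v,t[0].round(1),t[1],"circ",np.round(e[0],1),round(e[1],1),onz(T,t[0],.115)[:2].round(4),onz(T,e[0],.115)[:2].round(4))
E
python3 - <<'E'
from ax import *
T=cam("top");S=cam("scene")
i0=cv2.imread("pics/top0.png")[:,:,::-1];T0=(i0,)+T[1:]
s0=(cv2.imread("pics/scene0.png")[:,:,::-1],)+S[1:]
for nm,hr,pt,vs in(("o",(5,18),(129.3,211),(110,118,122,126)),("b",(105,118),(368.6,218.6),(90,100,105)),("g",(60,78),(308,214.6),(75,80,84))):
    print(nm);est(T0,S,hr,pt,None,vs)
t=near(blobs(T[0],(0,5),150,60),(285,146),25);print("tub",rectz(T,t[2],.091)[1])
hs=cv2.cvtColor(T[0],cv2.COLOR_RGB2HSV);m=cv2.inRange(hs,(110,8,30),(150,60,110))
P,_=rectz(T,m*0+cv2.morphologyEx(m,cv2.MORPH_OPEN,np.ones((5,5))),.009);print("tray",cv2.minAreaRect(P))
cv2.imwrite("pics/o1.png",cv2.resize(T[0][90:290,90:400],None,fx=2.4,fy=2.4)[:,:,::-1])
E
```

```text
o
  v 110 [127.8 210.3] [123 203  12  15 112] circ [126.9 210.1] 7.1 [0.4427 0.2877] [0.4432 0.2898]
  v 118 [128.3 210.3] [123 203  11  13  94] circ [127.6 209.5] 6.5 [0.4429 0.2865] [0.4447 0.2882]
  v 122 [128.6 210.5] [124 206  10  10  86] circ [128.5 210.5] 5.1 [0.4423 0.2858] [0.4423 0.2861]
  v 126 [128.8 210.5] [124 206  10  10  82] circ [128.8 210.5] 5.0 [0.4423 0.2855] [0.4423 0.2854]
b
  v 90 [368.8 218. ] [364 213  11  11  90] circ [368.9 218. ] 5.2 [ 0.4251 -0.2729] [ 0.4251 -0.273 ]
  v 100 [368.7 218.1] [364 213  10  11  84] circ [368.7 218.1] 5.2 [ 0.4248 -0.2725] [ 0.4248 -0.2726]
  v 105 [368.7 218.2] [364 213  10  11  83] circ [368.7 218.2] 5.2 [ 0.4247 -0.2725] [ 0.4247 -0.2726]
g
  v 75 [307.6 214.3] [303 210  10  10  84] circ [307.5 214.5] 5.1 [ 0.4336 -0.1309] [ 0.4332 -0.1307]
  v 80 [307.6 214.3] [303 210  10  10  82] circ [307.5 214.3] 5.1 [ 0.4335 -0.1308] [ 0.4335 -0.1307]
  v 84 [307.4 214.4] [303 210  10  10  64] circ [307.6 214.4] 5.0 [ 0.4333 -0.1305] [ 0.4335 -0.131 ]
tub ((611.9330444335938, -79.86302185058594), (75.34744262695312, 55.1533317565918), 84.18502807617188)
tray ((613.0086059570312, -79.77963256835938), (319.2732849121094, 149.23521423339844), 84.21047973632812)
```

View pics/o1.png

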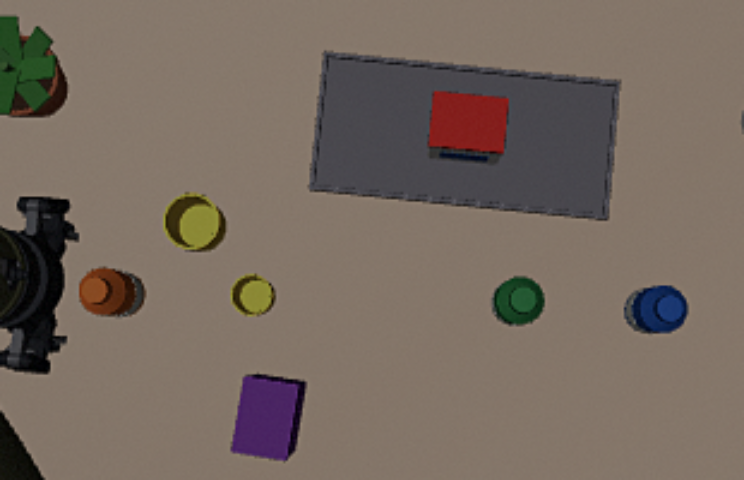

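The picture shows the tub standing square in the middle of the tray, at crop (468,122), measured (0.612,−0.080) with yaw −5.8°. Orange measures (0.442,0.286). Descending on it.

```bash
python3 -c "
from p import *
plan([(.4423,.2858,.2,-5.8,1),(.4423,.2858,.05,-5.8,2)])"
```

```text
now [0.4425 0.2875 0.1989] yaw -5.7 t 10.92
[[0.0, 0.0, 0.0, 0.0, 0.0, 0.0], [-0.1, 0.0, -0.1, 0.0, 0.1, 0.1], [-0.1, 0.0, -0.1, -0.1, 0.1, 0.1], [-0.17, 0.0, -0.11, -0.1, 0.1, 0.1], [-0.17, 0.0, -0.11, -0.1, 0.1, 0.1]]
-> [0.4424 0.2858 0.2   ]
[[0.0, 0.0, 1.7, 0.0, 0.0, 0.0], [0.0, 0.0, 3.3, 0.0, 0.0, 0.0], [0.0, 0.0, 5.0, 0.0, 0.0, 0.0], [0.0, 0.0, 6.7, 0.0, 0.0, 0.0], [0.0, 0.0, 8.3, 0.0, 0.0, 0.0]]
[[0.0, 0.0, 1.7, 0.0, 0.0, 0.0], [0.0, 0.0, 3.4, 0.0, 0.0, 0.0], [0.0, 0.0, 5.0, 0.0, 0.0, 0.0], [0.0, -0.01, 6.7, 0.0, 0.0, 0.0], [0.0, -0.01, 6.7, 0.0, 0.0, 0.0]]
-> [0.4423 0.2858 0.05  ]
```

Request:
apply_moves(
  increments=[
    [[-0.1, 0, 1.5, 0, 0, 0], [-0.2, 0, 3.0, 0, 0, 0], [-0.2, 0, 4.5, 0, 0, 0], [-0.2, 0, 6.2, 0, 0, 0], [-0.2, 0, 8.0, 0, 0, 0]],
  ],
)

```text
clock: 11.33
ee_pos: [0.4438, 0.2838, 0.1191]
eef_rot: [2.333, 2.104, -0.001]
force: [0.7, -0.4, -0.1]
finger_gap: 0.0851
gripper_force: 0.0
```

Request:
apply_moves(
  increments=[
    [[0, 0, 1.8, 0, 0, 0], [0, 0, 3.5, 0, 0, 0], [0, 0, 5.0, 0, 0, 0], [0, 0, 6.2, 0, 0, 0], [0, 0, 6.8, 0, 0, 0]],
  ],
)

```text
clock: 11.75
ee_pos: [0.4425, 0.2831, 0.05]
eef_rot: [-2.333, -2.104, 0.006]
force: [0.0, -1.0, -0.9]
finger_gap: 0.0851
gripper_force: 0.0
```

Request:
apply_moves(
  increments=[
    [[0, 0, 0, 0, 0, 0], [0, 0, 0, 0, 0, 0], [0, 0, 0, 0, 0, 0], [0, 0, 0, 0, 0, 0], [0, 0, 0, 0, 0, 0]],
  ],
)

```text
clock: 12.17
ee_pos: [0.4441, 0.2856, 0.0531]
eef_rot: [2.331, 2.106, 0.002]
force: [0.8, -0.0, 0.5]
finger_gap: 0.0858
gripper_force: 0.0
```

Request:
apply_moves(
  increments=[
    [[0, 0, 0, 0, 0, 0], [0, 0, 0, 0, 0, 0], [0, 0, 0, 0, 0, 0], [0, 0, 0, 0, 0, 0], [0, 0, 0, 0, 0, 0]],
  ],
  fingers=0,
  newtons=35,
)

```text
clock: 12.58
ee_pos: [0.4434, 0.2855, 0.0527]
eef_rot: [-2.331, -2.106, -0.0]
force: [-1.7, -0.3, 4.4]
finger_gap: 0.0469
gripper_force: 35.7
```

Request:
apply_moves(
  increments=[
    [[0, 0, 0, 0, 0, 0], [0, 0, 0, 0, 0, 0], [0, 0, 0, 0, 0, 0], [0, 0, 0, 0, 0, 0], [0, 0, 0, 0, 0, 0]],
  ],
)

```text
clock: 13.0
ee_pos: [0.4434, 0.2855, 0.0527]
eef_rot: [-2.331, -2.106, -0.0]
force: [-1.7, -0.2, 5.9]
finger_gap: 0.0472
gripper_force: 35.7
```

Request:
apply_moves(
  increments=[
    [[0, 0, -0.5, 0, 0, 0], [0, 0, -1.5, 0, 0, 0], [0, 0, -4, 0, 0, 0], [0, 0, -7, 0, 0, 0], [0, 0, -10, 0, 0, 0]],
  ],
)

```text
clock: 13.42
ee_pos: [0.4427, 0.2847, 0.1533]
eef_rot: [-2.331, -2.106, 0.003]
force: [0.7, 0.3, -2.7]
finger_gap: 0.0473
gripper_force: 36.8
```

Request:
apply_moves(
  increments=[
    [[0, 0, -2.5, 0, 0, 0], [0, 0, -4.5, 0, 0, 0], [0, 0, -6, 0, 0, 0], [0, 0, -7, 0, 0, 0], [0, 0, -7, 0, 0, 0]],
  ],
)

```text
clock: 13.83
ee_pos: [0.4446, 0.286, 0.2248]
eef_rot: [2.33, 2.106, 0.006]
force: [0.6, 0.5, -3.1]
finger_gap: 0.0472
gripper_force: 36.9
```

```bash
python3 -c "
from p import *
plan([(.603,-.1715,.22,-5.8,4)])"
```

```text
now [0.4446 0.286  0.2248] yaw -5.8 t 13.83
[[-2.3, 1.1, 0.0, 0.0, 0.0, 0.0], [-4.6, 2.1, 0.0, 0.0, 0.0, 0.0], [-6.9, 3.2, 0.1, 0.0, 0.0, 0.0], [-9.2, 4.3, 0.1, 0.0, 0.0, 0.0], [-11.6, 5.4, 0.1, 0.0, 0.0, 0.0]]
[[-2.3, 1.0, 0.0, 0.1, 0.0, 0.0], [-4.6, 2.1, 0.1, 0.1, 0.0, 0.0], [-6.9, 3.2, 0.1, 0.1, -0.1, 0.0], [-9.2, 4.3, 0.1, 0.1, -0.1, 0.0], [-11.5, 5.3, 0.1, 0.1, -0.1, 0.0]]
[[-2.3, 1.1, 0.1, 0.0, 0.0, 0.0], [-4.6, 2.2, 0.1, 0.0, 0.0, 0.0], [-6.9, 3.2, 0.1, 0.0, 0.0, 0.0], [-9.3, 4.3, 0.1, 0.0, 0.0, 0.0], [-11.6, 5.4, 0.2, 0.0, 0.0, 0.0]]
[[-2.3, 1.1, 0.0, 0.0, 0.0, 0.0], [-4.6, 2.1, 0.0, 0.1, 0.0, 0.0], [-6.9, 3.2, 0.0, 0.1, 0.0, 0.0], [-9.21, 4.28, 0.06, 0.1, 0.0, 0.0], [-9.21, 4.28, 0.06, 0.1, 0.0, 0.0]]
-> [ 0.603  -0.1715  0.22  ]
```

Request:
apply_moves(
  increments=[
    [[-2.0, 1.0, 0, 0, 0, 0], [-4.4, 2.1, 0, 0, 0, 0], [-6.8, 3.2, 0.1, 0, 0, 0], [-9.2, 4.3, 0.1, 0, 0, 0], [-11.6, 5.4, 0.1, 0, 0, 0]],
  ],
)

```text
clock: 14.25
ee_pos: [0.4849, 0.163, 0.2199]
eef_rot: [-2.33, -2.106, 0.003]
force: [-0.5, 0.8, -1.8]
finger_gap: 0.047
gripper_force: 36.8
```

Request:
apply_moves(
  increments=[
    [[-2.3, 1.0, 0, 0, 0, 0], [-4.6, 2.1, 0.1, 0, 0, 0], [-6.9, 3.2, 0.1, 0, 0, 0], [-9.2, 4.3, 0.1, 0, 0, 0], [-11.5, 5.3, 0.1, 0, 0, 0]],
  ],
)

```text
clock: 14.67
ee_pos: [0.5261, 0.0433, 0.2189]
eef_rot: [-2.33, -2.105, 0.003]
force: [0.5, 0.1, -2.7]
finger_gap: 0.0473
gripper_force: 36.8
```

Request:
apply_moves(
  increments=[
    [[-2.3, 1.1, 0.1, 0, 0, 0], [-4.6, 2.2, 0.1, 0, 0, 0], [-6.9, 3.2, 0.1, 0, 0, 0], [-9.3, 4.3, 0.1, 0, 0, 0], [-11.6, 5.4, 0.2, 0, 0, 0]],
  ],
)

```text
clock: 15.08
ee_pos: [0.5681, -0.0775, 0.217]
eef_rot: [-2.33, -2.105, 0.002]
force: [0.6, 0.7, -2.2]
finger_gap: 0.0469
gripper_force: 36.9
```

Request:
apply_moves(
  increments=[
    [[-2.3, 1.1, 0, 0, 0, 0], [-4.6, 2.1, 0, 0, 0, 0], [-6.9, 3.2, 0, 0, 0, 0], [-8.5, 4.0, 0.1, 0, 0, 0], [-9.2, 4.3, 0.1, 0, 0, 0]],
  ],
)

```text
clock: 15.5
ee_pos: [0.6019, -0.1743, 0.2153]
eef_rot: [-2.332, -2.103, 0.003]
force: [0.9, 0.4, -3.6]
finger_gap: 0.0473
gripper_force: 36.9
```

Request:
apply_moves(
  increments=[
    [[0, 0, 1.5, 0, 0, 0], [0, 0, 3.5, 0, 0, 0], [0, 0, 6, 0, 0, 0], [0, 0, 8.5, 0, 0, 0], [0, 0, 10, 0, 0, 0]],
  ],
)

```text
clock: 15.92
ee_pos: [0.5997, -0.1708, 0.1135]
eef_rot: [-2.327, -2.104, 0.004]
force: [-0.3, 0.0, -2.0]
finger_gap: 0.0472
gripper_force: 36.8
```

Request:
apply_moves(
  increments=[
    [[0, 0, 1, 0, 0, 0], [0, 0, 2, 0, 0, 0], [0, 0, 3, 0, 0, 0], [0, 0, 3.5, 0, 0, 0], [0, 0, 3.5, 0, 0, 0]],
  ],
)

```text
clock: 16.33
ee_pos: [0.6015, -0.1718, 0.0813]
eef_rot: [-2.33, -2.106, 0.001]
force: [-0.3, 0.3, -2.1]
finger_gap: 0.0469
gripper_force: 36.8
```

Request:
apply_moves(
  increments=[
    [[0, 0, 0, 0, 0, 0], [0, 0, 0, 0, 0, 0], [0, 0, 0, 0, 0, 0], [0, 0, 0, 0, 0, 0], [0, 0, 0, 0, 0, 0]],
  ],
)

```text
clock: 16.75
ee_pos: [0.6024, -0.1722, 0.0829]
eef_rot: [2.331, 2.106, 0.001]
force: [0.1, -1.1, -2.3]
finger_gap: 0.0472
gripper_force: 36.8
```

```bash
python3 -c "
from p import *
plan([(.603,-.1715,.060,-5.8,1)])"
```

```text
now [ 0.6024 -0.1722  0.0829] yaw -5.8 t 16.75
[[0.0, 0.0, 0.6, 0.0, 0.0, 0.0], [0.0, 0.0, 1.1, 0.0, 0.0, 0.0], [0.1, 0.0, 1.7, 0.0, 0.0, 0.0], [0.07, 0.05, 2.29, 0.1, 0.0, 0.0], [0.07, 0.05, 2.29, 0.1, 0.0, 0.0]]
-> [ 0.603  -0.1715  0.06  ]
```

Request:
apply_moves(
  increments=[
    [[0, 0, 0.6, 0, 0, 0], [0, 0, 1.2, 0, 0, 0], [0.1, 0, 1.7, 0, 0, 0], [0.1, 0, 2.0, 0, 0, 0], [0.1, 0, 2.2, 0, 0, 0]],
  ],
)

```text
clock: 17.17
ee_pos: [0.6015, -0.1708, 0.0592]
eef_rot: [-2.33, -2.105, 0.001]
force: [0.1, 0.5, -1.8]
finger_gap: 0.0469
gripper_force: 36.9
```

Request:
apply_moves(
  increments=[
    [[0, 0, 0.1, 0, 0, 0], [0, 0, 0.2, 0, 0, 0], [0, 0, 0.2, 0, 0, 0], [0, 0, 0.2, 0, 0, 0], [0, 0, 0.2, 0, 0, 0]],
  ],
)

```text
clock: 17.58
ee_pos: [0.6017, -0.171, 0.0588]
eef_rot: [-2.331, -2.106, 0.001]
force: [-4.5, 1.3, 6.2]
finger_gap: 0.0472
gripper_force: 37.6
```

Request:
apply_moves(
  increments=[
    [[0, 0, 0, 0, 0, 0], [0, 0, 0, 0, 0, 0], [0, 0, 0, 0, 0, 0], [0, 0, 0, 0, 0, 0], [0, 0, 0, 0, 0, 0]],
  ],
)

```text
clock: 18.0
ee_pos: [0.6017, -0.171, 0.0588]
eef_rot: [-2.331, -2.106, 0.001]
force: [-4.6, 2.0, 5.5]
finger_gap: 0.0469
gripper_force: 37.6
```

Standing on the floor. Release, rise and go to blue, clearing green well above.

Request:
apply_moves(
  increments=[
    [[0, 0, -0.1, 0, 0, 0], [0, 0, -0.1, 0, 0, 0], [0, 0, -0.1, 0, 0, 0], [0, 0, -0.1, 0, 0, 0], [0, 0, -0.1, 0, 0, 0]],
  ],
  fingers=1,
)

```text
clock: 18.42
ee_pos: [0.6025, -0.1712, 0.0593]
eef_rot: [2.331, 2.106, 0.0]
force: [0.5, -0.5, -0.2]
finger_gap: 0.0856
gripper_force: 0.0
```

Request:
apply_moves(
  increments=[
    [[0, 0, -1, 0, 0, 0], [0, 0, -3, 0, 0, 0], [0, 0, -6, 0, 0, 0], [0, 0, -9, 0, 0, 0], [0, 0, -12, 0, 0, 0]],
  ],
)

```text
clock: 18.83
ee_pos: [0.602, -0.171, 0.1812]
eef_rot: [2.331, 2.106, 0.0]
force: [1.0, -0.2, -0.7]
finger_gap: 0.085
gripper_force: 0.0
```

Request:
apply_moves(
  increments=[
    [[0, 0, -1.5, 0, 0, 0], [0, 0, -2, 0, 0, 0], [0, 0, -2, 0, 0, 0], [0, 0, -2, 0, 0, 0], [0, 0, -2, 0, 0, 0]],
  ],
)

```text
clock: 19.25
ee_pos: [0.6012, -0.1708, 0.1976]
eef_rot: [-2.329, -2.105, 0.002]
force: [0.3, -0.2, 0.2]
finger_gap: 0.0855
gripper_force: 0.0
```

```bash
python3 -c "
from p import *
plan([(.4249,-.2727,.2,-5.8,2)])"
```

```text
now [ 0.6012 -0.1708  0.1976] yaw -5.8 t 19.25
[[-1.3, -1.8, 0.0, 0.0, 0.0, 0.0], [-2.6, -3.7, 0.0, 0.0, 0.0, 0.0], [-4.0, -5.5, -0.1, 0.0, 0.0, 0.0], [-5.3, -7.3, -0.1, -0.1, 0.0, 0.0], [-6.6, -9.2, -0.1, -0.1, 0.0, 0.0]]
[[-1.3, -1.8, 0.0, 0.0, 0.0, 0.0], [-2.7, -3.6, -0.1, 0.0, 0.0, 0.0], [-4.0, -5.5, -0.1, 0.0, 0.0, 0.0], [-5.32, -7.31, -0.11, 0.0, 0.0, 0.0], [-5.32, -7.31, -0.11, 0.0, 0.0, 0.0]]
-> [ 0.4249 -0.2727  0.2   ]
```

Request:
apply_moves(
  increments=[
    [[-1.3, -1.8, 0, 0, 0, 0], [-2.6, -3.7, 0, 0, 0, 0], [-4.0, -5.5, -0.1, 0, 0, 0], [-5.3, -7.3, -0.1, 0, 0, 0], [-6.6, -9.2, -0.1, 0, 0, 0]],
  ],
)

```text
clock: 19.67
ee_pos: [0.5022, -0.2274, 0.1985]
eef_rot: [-2.329, -2.105, 0.002]
force: [-0.2, 0.5, -0.9]
finger_gap: 0.0853
gripper_force: 0.0
```

Request:
apply_moves(
  increments=[
    [[-1.3, -1.8, 0, 0, 0, 0], [-2.7, -3.6, -0.1, 0, 0, 0], [-4.0, -5.5, -0.1, 0, 0, 0], [-5.0, -6.9, -0.1, 0, 0, 0], [-5.3, -7.3, -0.1, 0, 0, 0]],
  ],
)

```text
clock: 20.08
ee_pos: [0.423, -0.273, 0.1998]
eef_rot: [-2.331, -2.102, 0.002]
force: [-0.4, 0.7, -0.7]
finger_gap: 0.0854
gripper_force: 0.0
```

Request:
apply_moves(
  increments=[
    [[0, 0, 0, 0, 0, 0], [0, 0, 0, 0, 0, 0], [0, 0, 0, 0, 0, 0], [0, 0, 0, 0, 0, 0], [0, 0, 0, 0, 0, 0]],
  ],
)

```text
clock: 20.5
ee_pos: [0.4267, -0.2724, 0.2011]
eef_rot: [-2.33, -2.107, -0.0]
force: [-0.5, 1.0, 0.4]
finger_gap: 0.0856
gripper_force: 0.0
```

```bash
python3 - <<'E'
from ax import *
from p import *
plan([(.4249,-.2727,.05,-5.8,2)])
T=cam("top")
est(T,None,(5,18),(322,145),None,(105,115,122,126))
print([ (b[0].round(),b[1]) for b in blobs(T[0],(5,18),110,120,8)])
t=near(blobs(T[0],(0,5),150,60),(285,146),25);print("tub",rectz(T,t[2],.091)[1])
E
```

```text
now [ 0.4267 -0.2724  0.2011] yaw -5.7 t 20.5
[[0.0, 0.0, 1.7, 0.0, 0.0, 0.0], [0.0, 0.0, 3.4, 0.0, 0.0, 0.0], [0.0, -0.1, 5.0, 0.0, 0.0, 0.0], [0.0, -0.1, 6.7, 0.0, 0.0, 0.0], [0.0, -0.1, 8.4, 0.0, 0.0, 0.0]]
[[0.0, 0.0, 1.7, 0.0, 0.0, 0.0], [0.0, 0.0, 3.4, 0.0, 0.0, 0.0], [0.0, -0.1, 5.0, 0.0, 0.0, 0.1], [-0.05, -0.07, 6.71, 0.0, 0.0, 0.1], [-0.05, -0.07, 6.71, 0.0, 0.0, 0.1]]
-> [ 0.4249 -0.2727  0.05  ]
  v 105 [321.2 144.2] [314 136  17  19 198] circ [322.6 144.9] 9.5 [ 0.5983 -0.164 ] [ 0.5966 -0.1674]
  v 115 [321.  143.9] [314 136  16  19 172] circ [321.5 145. ] 9.1 [ 0.599  -0.1636] [ 0.5964 -0.1648]
  v 122 [324.4 142.6] [320 138  10  10  86] circ [324.5 142.5] 5.1 [ 0.6021 -0.1717] [ 0.6023 -0.1719]
  v 126 [324.5 142.6] [320 138  10  10  85] circ [324.5 142.5] 5.1 [ 0.6021 -0.1718] [ 0.6023 -0.1719]
[(array([321., 143.]), array([314, 136,  16,  19, 155], dtype=int32))]
tub ((611.9330444335938, -79.86302185058594), (75.34744262695312, 55.1533317565918), 84.18502807617188)
```

Orange is at (0.602,−0.172), a gap of about 30 mm. Now grasping blue.

Request:
apply_moves(
  increments=[
    [[0, 0, 1.5, 0, 0, 0], [0, -0.1, 3.0, 0, 0, 0], [0, -0.1, 4.5, 0, 0, 0], [0, -0.1, 6.2, 0, 0, 0], [0, -0.1, 8.0, 0, 0, 0]],
  ],
)

```text
clock: 20.97
ee_pos: [0.4256, -0.2726, 0.1209]
eef_rot: [2.33, 2.106, 0.0]
force: [-0.9, 0.3, -0.1]
finger_gap: 0.0853
gripper_force: 0.0
```

Request:
apply_moves(
  increments=[
    [[0, 0, 1.8, 0, 0, 0], [0, 0, 3.5, 0, 0, 0], [0, 0, 5.0, 0, 0, 0], [0, 0, 6.2, 0, 0, 0], [0, 0, 6.8, 0, 0, 0]],
  ],
)

```text
clock: 21.38
ee_pos: [0.4244, -0.2719, 0.0517]
eef_rot: [-2.329, -2.105, 0.001]
force: [0.8, -0.2, 0.1]
finger_gap: 0.0853
gripper_force: 0.0
```

Request:
apply_moves(
  increments=[
    [[0, 0, 0, 0, 0, 0], [0, 0, 0, 0, 0, 0], [0, 0, 0, 0, 0, 0], [0, 0, 0, 0, 0, 0], [0, 0, 0, 0, 0, 0]],
  ],
)

```text
clock: 21.8
ee_pos: [0.4256, -0.2731, 0.0541]
eef_rot: [2.33, 2.105, 0.001]
force: [-0.1, -0.4, -0.0]
finger_gap: 0.0855
gripper_force: 0.0
```

Request:
apply_moves(
  increments=[
    [[0, 0, 0, 0, 0, 0], [0, 0, 0, 0, 0, 0], [0, 0, 0, 0, 0, 0], [0, 0, 0, 0, 0, 0], [0, 0, 0, 0, 0, 0]],
  ],
  fingers=0,
  newtons=35,
)

```text
clock: 22.22
ee_pos: [0.4252, -0.2728, 0.0537]
eef_rot: [2.331, 2.106, 0.0]
force: [-0.4, 0.4, 4.8]
finger_gap: 0.0469
gripper_force: 35.6
```

Request:
apply_moves(
  increments=[
    [[0, 0, 0, 0, 0, 0], [0, 0, 0, 0, 0, 0], [0, 0, 0, 0, 0, 0], [0, 0, 0, 0, 0, 0], [0, 0, 0, 0, 0, 0]],
  ],
)

```text
clock: 22.63
ee_pos: [0.4252, -0.2728, 0.0537]
eef_rot: [2.331, 2.106, 0.0]
force: [-0.0, 0.8, 5.7]
finger_gap: 0.0473
gripper_force: 35.7
```

Request:
apply_moves(
  increments=[
    [[0, 0, -0.5, 0, 0, 0], [0, 0, -1.5, 0, 0, 0], [0, 0, -4, 0, 0, 0], [0, 0, -7, 0, 0, 0], [0, 0, -10, 0, 0, 0]],
  ],
)

```text
clock: 23.05
ee_pos: [0.424, -0.2721, 0.1542]
eef_rot: [-2.329, -2.105, 0.001]
force: [0.5, -0.8, -1.3]
finger_gap: 0.0471
gripper_force: 36.8
```

Request:
apply_moves(
  increments=[
    [[0, 0, -2.5, 0, 0, 0], [0, 0, -5, 0, 0, 0], [0, 0, -7.5, 0, 0, 0], [0, 0, -9, 0, 0, 0], [0, 0, -9, 0, 0, 0]],
  ],
)

```text
clock: 23.47
ee_pos: [0.4265, -0.2737, 0.2473]
eef_rot: [2.327, 2.102, 0.002]
force: [0.7, -0.7, -2.5]
finger_gap: 0.0466
gripper_force: 37.0
```

```bash
python3 -c "
from p import *
plan([(.6213,.012,.24,-5.8,3)])"
```

```text
now [ 0.4265 -0.2737  0.2473] yaw -5.8 t 23.47
[[2.2, 1.2, 0.1, 0.0, 0.0, 0.0], [4.3, 2.4, 0.1, 0.0, 0.0, 0.0], [6.5, 3.5, 0.2, 0.1, 0.0, 0.0], [8.7, 4.7, 0.2, 0.1, 0.0, 0.0], [10.9, 5.9, 0.3, 0.1, 0.1, 0.0]]
[[2.1, 1.2, 0.0, 0.0, 0.0, 0.0], [4.3, 2.3, 0.1, 0.1, 0.0, 0.0], [6.5, 3.5, 0.1, 0.1, 0.0, 0.0], [8.6, 4.7, 0.2, 0.1, 0.0, 0.0], [10.8, 5.9, 0.2, 0.1, 0.0, 0.0]]
[[2.2, 1.2, 0.1, 0.0, 0.0, 0.0], [4.4, 2.3, 0.1, 0.1, 0.0, 0.0], [6.5, 3.5, 0.2, 0.1, 0.0, 0.0], [8.69, 4.69, 0.24, 0.1, 0.1, 0.0], [8.69, 4.69, 0.24, 0.1, 0.1, 0.0]]
-> [0.6213 0.012  0.24  ]
```

Request:
apply_moves(
  increments=[
    [[2.0, 1.1, 0.1, 0, 0, 0], [4.2, 2.3, 0.1, 0, 0, 0], [6.5, 3.5, 0.2, 0, 0, 0], [8.7, 4.7, 0.2, 0, 0, 0], [10.9, 5.9, 0.3, 0, 0, 0]],
  ],
)

```text
clock: 23.88
ee_pos: [0.4944, -0.169, 0.2391]
eef_rot: [-2.33, -2.105, 0.001]
force: [-0.5, 0.1, -2.4]
finger_gap: 0.0471
gripper_force: 36.9
```

Request:
apply_moves(
  increments=[
    [[2.1, 1.2, 0, 0, 0, 0], [4.3, 2.3, 0.1, 0, 0, 0], [6.5, 3.5, 0.1, 0, 0, 0], [8.6, 4.7, 0.2, 0, 0, 0], [10.8, 5.9, 0.2, 0, 0, 0]],
  ],
)

```text
clock: 24.3
ee_pos: [0.5639, -0.0676, 0.2368]
eef_rot: [-2.33, -2.105, 0.003]
force: [0.4, -1.3, -2.1]
finger_gap: 0.047
gripper_force: 36.9
```

Request:
apply_moves(
  increments=[
    [[2.2, 1.2, 0.1, 0, 0, 0], [4.4, 2.3, 0.1, 0, 0, 0], [6.5, 3.5, 0.2, 0, 0, 0], [8.1, 4.4, 0.2, 0, 0, 0], [8.7, 4.7, 0.2, 0, 0, 0]],
  ],
)

```text
clock: 24.72
ee_pos: [0.6203, 0.0153, 0.2344]
eef_rot: [-2.327, -2.107, 0.002]
force: [0.7, -0.8, -2.7]
finger_gap: 0.0471
gripper_force: 36.9
```

Request:
apply_moves(
  increments=[
    [[0, 0, 1.5, 0, 0, 0], [0, 0, 3.5, 0, 0, 0], [0, 0, 6, 0, 0, 0], [0, 0, 8.5, 0, 0, 0], [0, 0, 10, 0, 0, 0]],
  ],
)

```text
clock: 25.13
ee_pos: [0.6173, 0.0125, 0.1325]
eef_rot: [-2.329, -2.104, 0.006]
force: [-0.5, -0.2, -2.3]
finger_gap: 0.047
gripper_force: 36.9
```

Request:
apply_moves(
  increments=[
    [[0, 0, 1.5, 0, 0, 0], [0, 0, 3, 0, 0, 0], [0, 0, 4.5, 0, 0, 0], [0, 0, 5.0, 0, 0, 0], [0, 0, 5.0, 0, 0, 0]],
  ],
)

```text
clock: 25.55
ee_pos: [0.6176, 0.0126, 0.0841]
eef_rot: [-2.329, -2.104, 0.006]
force: [-0.3, -0.1, -2.4]
finger_gap: 0.0472
gripper_force: 36.9
```

Request:
apply_moves(
  increments=[
    [[0, 0, 0, 0, 0, 0], [0, 0, 0, 0, 0, 0], [0, 0, 0, 0, 0, 0], [0, 0, 0, 0, 0, 0], [0, 0, 0, 0, 0, 0]],
  ],
)

```text
clock: 25.97
ee_pos: [0.6204, 0.0131, 0.0871]
eef_rot: [2.33, 2.106, 0.001]
force: [0.1, 0.6, -3.3]
finger_gap: 0.0469
gripper_force: 36.9
```

```bash
python3 -c "
from p import *
plan([(.6213,.0118,.0615,-5.8,1)])"
```

```text
now [0.6204 0.0131 0.0871] yaw -5.8 t 25.97
[[0.0, 0.0, 0.6, 0.0, 0.0, 0.0], [-0.1, 0.0, 1.3, 0.0, 0.0, 0.0], [-0.1, 0.1, 1.9, 0.1, 0.0, 0.0], [-0.12, 0.1, 2.56, 0.1, 0.0, 0.0], [-0.12, 0.1, 2.56, 0.1, 0.0, 0.0]]
-> [0.6213 0.0118 0.0615]
```

Request:
apply_moves(
  increments=[
    [[0, 0, 0.7, 0, 0, 0], [-0.1, 0, 1.4, 0, 0, 0], [-0.1, 0.1, 2.0, 0, 0, 0], [-0.1, 0.1, 2.3, 0, 0, 0], [-0.1, 0.1, 2.5, 0, 0, 0]],
  ],
)

```text
clock: 26.38
ee_pos: [0.62, 0.0119, 0.0601]
eef_rot: [-2.33, -2.105, 0.002]
force: [-0.4, 0.4, -2.6]
finger_gap: 0.0471
gripper_force: 36.9
```

Request:
apply_moves(
  increments=[
    [[0, 0, 0.1, 0, 0, 0], [0, 0, 0.2, 0, 0, 0], [0, 0, 0.2, 0, 0, 0], [0, 0, 0.2, 0, 0, 0], [0, 0, 0.2, 0, 0, 0]],
  ],
)

```text
clock: 26.8
ee_pos: [0.6203, 0.012, 0.0597]
eef_rot: [-2.331, -2.106, 0.001]
force: [-5.2, -0.4, 4.1]
finger_gap: 0.047
gripper_force: 37.5
```

Request:
apply_moves(
  increments=[
    [[0, 0, 0, 0, 0, 0], [0, 0, 0, 0, 0, 0], [0, 0, 0, 0, 0, 0], [0, 0, 0, 0, 0, 0], [0, 0, 0, 0, 0, 0]],
  ],
)

```text
clock: 27.22
ee_pos: [0.6203, 0.0119, 0.0597]
eef_rot: [-2.331, -2.106, 0.001]
force: [-3.8, -0.2, 6.8]
finger_gap: 0.0469
gripper_force: 37.5
```

Release, rise, go to the cup.

Request:
apply_moves(
  increments=[
    [[0, 0, -0.1, 0, 0, 0], [0, 0, -0.1, 0, 0, 0], [0, 0, -0.1, 0, 0, 0], [0, 0, -0.1, 0, 0, 0], [0, 0, -0.1, 0, 0, 0]],
  ],
  fingers=1,
)

```text
clock: 27.63
ee_pos: [0.6211, 0.012, 0.0603]
eef_rot: [2.331, 2.106, 0.001]
force: [1.1, -0.3, -0.0]
finger_gap: 0.0855
gripper_force: 0.0
```

Request:
apply_moves(
  increments=[
    [[0, 0, -1, 0, 0, 0], [0, 0, -3, 0, 0, 0], [0, 0, -6, 0, 0, 0], [0, 0, -9, 0, 0, 0], [0, 0, -12, 0, 0, 0]],
  ],
)

```text
clock: 28.05
ee_pos: [0.6206, 0.012, 0.1822]
eef_rot: [2.331, 2.106, -0.0]
force: [0.0, 0.2, -0.8]
finger_gap: 0.085
gripper_force: 0.0
```

Request:
apply_moves(
  increments=[
    [[0, 0, -1.5, 0, 0, 0], [0, 0, -2, 0, 0, 0], [0, 0, -2, 0, 0, 0], [0, 0, -2, 0, 0, 0], [0, 0, -2, 0, 0, 0]],
  ],
)

```text
clock: 28.47
ee_pos: [0.6198, 0.012, 0.1986]
eef_rot: [-2.33, -2.105, 0.003]
force: [0.4, -0.5, 0.3]
finger_gap: 0.0854
gripper_force: 0.0
```

```bash
python3 -c "
from p import *
plan([(.4402,.1415,.16,-5.8,2)])"
```

```text
now [0.6198 0.012  0.1986] yaw -5.8 t 28.47
[[1.2, -2.1, 0.4, 0.0, 0.0, 0.0], [2.5, -4.3, 0.9, 0.0, 0.0, 0.0], [3.7, -6.4, 1.3, 0.0, 0.0, 0.0], [4.9, -8.5, 1.7, -0.1, 0.0, 0.0], [6.2, -10.6, 2.2, -0.1, 0.0, 0.0]]
[[1.2, -2.2, 0.4, 0.0, 0.0, 0.0], [2.4, -4.3, 0.8, 0.0, 0.0, 0.0], [3.6, -6.4, 1.3, 0.0, 0.0, 0.0], [4.87, -8.57, 1.69, 0.0, 0.0, 0.0], [4.87, -8.57, 1.69, 0.0, 0.0, 0.0]]
-> [0.4402 0.1415 0.16  ]
```

Request:
apply_moves(
  increments=[
    [[1.2, -2.1, 0.2, 0, 0, 0], [2.5, -4.3, 0.5, 0, 0, 0], [3.7, -6.4, 1.0, 0, 0, 0], [4.9, -8.5, 1.6, 0, 0, 0], [6.2, -10.6, 2.2, 0, 0, 0]],
  ],
)

```text
clock: 28.88
ee_pos: [0.5195, 0.0846, 0.1764]
eef_rot: [-2.33, -2.105, 0.004]
force: [0.7, 0.6, -0.0]
finger_gap: 0.0856
gripper_force: 0.0
```

Request:
apply_moves(
  increments=[
    [[1.2, -2.2, 0.4, 0, 0, 0], [2.4, -4.3, 0.8, 0, 0, 0], [3.6, -6.4, 1.3, 0, 0, 0], [4.6, -8.1, 1.6, 0, 0, 0], [4.9, -8.6, 1.7, 0, 0, 0]],
  ],
)

```text
clock: 29.3
ee_pos: [0.4371, 0.1424, 0.1592]
eef_rot: [-2.327, -2.107, 0.007]
force: [0.5, -0.1, -0.2]
finger_gap: 0.0857
gripper_force: 0.0
```

Request:
apply_moves(
  increments=[
    [[0, 0, 0, 0, 0, 0], [0, 0, 0, 0, 0, 0], [0, 0, 0, 0, 0, 0], [0, 0, 0, 0, 0, 0], [0, 0, 0, 0, 0, 0]],
  ],
)

```text
clock: 29.72
ee_pos: [0.4418, 0.1414, 0.1613]
eef_rot: [2.332, 2.105, 0.0]
force: [0.3, 0.3, 0.2]
finger_gap: 0.0851
gripper_force: 0.0
```

```bash
python3 - <<'E'
from ax import *
from p import *
plan([(.4402,.1415,.012,-5.8,2)])
T=cam("top");S=cam("scene")
est(T,None,(105,118),(250,137),None,(95,105))
est(T,None,(5,18),(322,145),None,(122,126))
t=near(blobs(T[0],(0,5),150,60),(285,146),25);print("tub",rectz(T,t[2],.091)[1])
cv2.imwrite("pics/c1.png",cv2.resize(np.vstack([T[0][90:280,90:400],S[0][90:280,100:410]]),None,fx=1.55,fy=1.55)[:,:,::-1])
E
```

```text
now [0.4418 0.1414 0.1613] yaw -5.9 t 29.72
[[0.0, 0.0, 1.7, 0.0, 0.0, 0.0], [0.0, 0.0, 3.3, 0.0, 0.0, 0.0], [0.0, -0.1, 5.0, 0.0, 0.0, 0.0], [0.0, -0.1, 6.6, 0.0, 0.0, 0.0], [0.0, -0.1, 8.3, 0.0, 0.0, 0.0]]
[[0.0, 0.0, 1.7, 0.0, 0.0, 0.0], [0.0, 0.0, 3.3, 0.0, 0.0, 0.0], [0.0, 0.0, 5.0, 0.0, 0.0, -0.1], [-0.01, -0.06, 6.63, 0.0, 0.0, -0.1], [-0.01, -0.06, 6.63, 0.0, 0.0, -0.1]]
-> [0.4402 0.1415 0.012 ]
  v 95 [243.9 135.7] [238 128  14  18 154] circ [243.6 136.5] 8.6 [0.6187 0.0176] [0.6166 0.0183]
  v 105 [245. 135.] [238 130  14  14 103] circ [245. 137.] 7.8 [0.6203 0.015 ] [0.6155 0.0151]
  v 122 [321.1 144. ] [314 136  17  19 182] circ [322.8 145. ] 9.4 [ 0.5988 -0.1638] [ 0.5964 -0.1677]
  v 126 [321.  143.6] [314 136  17  19 169] circ [322.8 145. ] 9.4 [ 0.5996 -0.1637] [ 0.5964 -0.1677]
tub ((611.9330444335938, -79.86302185058594), (75.34744262695312, 55.1533317565918), 84.18502807617188)
```

View pics/c1.png

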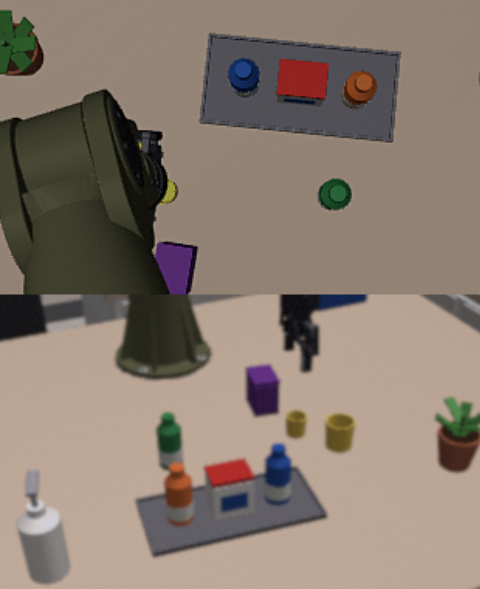

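The tray row is blue at crop (243,70), the tub at (302,78) and orange at (361,84), all upright. The gripper hangs over the small cup at crop (296,423). Descend and grip gently.

Request:
apply_moves(
  increments=[
    [[0, 0, 1.5, 0, 0, 0], [0, 0, 3.2, 0, 0, 0], [0, -0.1, 5.0, 0, 0, 0], [0, -0.1, 6.6, 0, 0, 0], [0, -0.1, 8.3, 0, 0, 0]],
  ],
)

```text
clock: 30.23
ee_pos: [0.4403, 0.1418, 0.0777]
eef_rot: [2.331, 2.106, 0.001]
force: [0.1, 0.2, -0.1]
finger_gap: 0.0851
gripper_force: 0.0
```

Request:
apply_moves(
  increments=[
    [[0, 0, 1.8, 0, 0, 0], [0, 0, 3.5, 0, 0, 0], [0, 0, 5.0, 0, 0, 0], [0, 0, 6.1, 0, 0, 0], [0, -0.1, 6.6, 0, 0, 0]],
  ],
)

```text
clock: 30.65
ee_pos: [0.4383, 0.1415, 0.0109]
eef_rot: [-2.331, -2.105, 0.003]
force: [-1.0, -0.3, 0.7]
finger_gap: 0.0855
gripper_force: 0.0
```

Request:
apply_moves(
  increments=[
    [[0, 0, 0, 0, 0, 0], [0, 0, 0, 0, 0, 0], [0, 0, 0, 0, 0, 0], [0, 0, 0, 0, 0, 0], [0, 0, 0, 0, 0, 0]],
  ],
)

```text
clock: 31.07
ee_pos: [0.4397, 0.1422, 0.013]
eef_rot: [2.331, 2.106, 0.002]
force: [-0.5, -0.8, 0.1]
finger_gap: 0.0852
gripper_force: 0.0
```

Request:
apply_moves(
  increments=[
    [[0, 0, 0, 0, 0, 0], [0, 0, 0, 0, 0, 0], [0, 0, 0, 0, 0, 0], [0, 0, 0, 0, 0, 0], [0, 0, 0, 0, 0, 0]],
  ],
  fingers=0,
  newtons=20,
)

```text
clock: 31.48
ee_pos: [0.4392, 0.1421, 0.0125]
eef_rot: [2.331, 2.106, 0.001]
force: [-0.1, -0.3, 3.1]
finger_gap: 0.0426
gripper_force: 20.2
```

Request:
apply_moves(
  increments=[
    [[0, 0, 0, 0, 0, 0], [0, 0, 0, 0, 0, 0], [0, 0, 0, 0, 0, 0], [0, 0, 0, 0, 0, 0], [0, 0, 0, 0, 0, 0]],
  ],
)

```text
clock: 31.9
ee_pos: [0.4392, 0.1421, 0.0125]
eef_rot: [2.331, 2.106, 0.001]
force: [0.1, -1.1, 4.0]
finger_gap: 0.0422
gripper_force: 20.3
```

Request:
apply_moves(
  increments=[
    [[0, 0, -0.5, 0, 0, 0], [0, 0, -1.5, 0, 0, 0], [0, 0, -4, 0, 0, 0], [0, 0, -7, 0, 0, 0], [0, 0, -10, 0, 0, 0]],
  ],
)

```text
clock: 32.32
ee_pos: [0.4378, 0.1417, 0.1135]
eef_rot: [-2.33, -2.106, 0.003]
force: [1.2, 0.1, 0.5]
finger_gap: 0.0422
gripper_force: 20.5
```

Request:
apply_moves(
  increments=[
    [[0, 0, -2.5, 0, 0, 0], [0, 0, -5, 0, 0, 0], [0, 0, -7, 0, 0, 0], [0, 0, -8, 0, 0, 0], [0, 0, -8, 0, 0, 0]],
  ],
)

```text
clock: 32.73
ee_pos: [0.4403, 0.1425, 0.1949]
eef_rot: [2.33, 2.105, 0.006]
force: [1.0, 0.5, -1.0]
finger_gap: 0.0423
gripper_force: 20.5
```

```bash
python3 - <<'E'
from ax import *
from p import *
plan([(.612,-.0799,.2,-5.8,3)])
S=cam("scene")
cv2.imwrite("pics/c2.png",cv2.resize(S[0][70:230,200:400],None,fx=3,fy=3)[:,:,::-1])
E
```

```text
now [0.4403 0.1425 0.1949] yaw -5.8 t 32.73
[[-1.5, 1.4, 0.0, 0.0, 0.0, 0.0], [-2.9, 2.8, -0.1, 0.0, 0.0, 0.0], [-4.4, 4.1, -0.1, 0.0, 0.0, 0.0], [-5.8, 5.5, -0.1, 0.1, 0.0, 0.0], [-7.3, 6.9, -0.2, 0.1, 0.0, 0.0]]
[[-1.4, 1.4, 0.0, 0.0, 0.0, 0.0], [-2.9, 2.8, 0.0, 0.0, -0.1, 0.0], [-4.4, 4.1, -0.1, 0.0, -0.1, 0.0], [-5.8, 5.5, -0.1, 0.0, -0.1, 0.0], [-7.3, 6.9, -0.2, 0.1, -0.1, 0.0]]
[[-1.4, 1.4, 0.0, 0.0, 0.0, 0.0], [-2.9, 2.8, 0.0, 0.0, 0.0, 0.0], [-4.3, 4.1, -0.1, 0.0, 0.0, 0.0], [-5.79, 5.53, -0.1, 0.0, 0.0, 0.0], [-5.79, 5.53, -0.1, 0.0, 0.0, 0.0]]
-> [ 0.612  -0.0799  0.2   ]
```

View pics/c2.png

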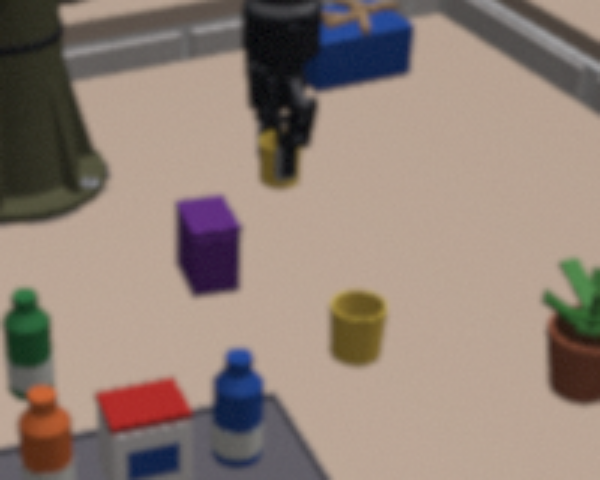

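The small cup is held upright at crop (280,160) and the big one still stands at (357,327). Carrying it over the lid.

Request:
apply_moves(
  increments=[
    [[-1.3, 1.2, 0, 0, 0, 0], [-2.8, 2.7, -0.1, 0, 0, 0], [-4.3, 4.1, -0.1, 0, 0, 0], [-5.8, 5.5, -0.1, 0, 0, 0], [-7.3, 6.9, -0.2, 0, 0, 0]],
  ],
)

```text
clock: 33.2
ee_pos: [0.4993, 0.0615, 0.1921]
eef_rot: [-2.329, -2.105, 0.005]
force: [0.1, 0.4, 0.2]
finger_gap: 0.0425
gripper_force: 20.5
```

Request:
apply_moves(
  increments=[
    [[-1.4, 1.4, 0, 0, 0, 0], [-2.9, 2.8, 0, 0, 0, 0], [-4.4, 4.1, -0.1, 0, 0, 0], [-5.8, 5.5, -0.1, 0, 0, 0], [-7.3, 6.9, -0.2, 0, 0, 0]],
  ],
)

```text
clock: 33.62
ee_pos: [0.5606, -0.0179, 0.1939]
eef_rot: [-2.329, -2.104, 0.004]
force: [-0.0, -0.0, -0.5]
finger_gap: 0.0426
gripper_force: 20.5
```

Request:
apply_moves(
  increments=[
    [[-1.4, 1.4, 0, 0, 0, 0], [-2.9, 2.8, 0, 0, 0, 0], [-4.3, 4.1, -0.1, 0, 0, 0], [-5.4, 5.2, -0.1, 0, 0, 0], [-5.8, 5.5, -0.1, 0, 0, 0]],
  ],
)

```text
clock: 34.03
ee_pos: [0.6104, -0.082, 0.1948]
eef_rot: [-2.331, -2.103, 0.003]
force: [-0.5, 0.8, 0.1]
finger_gap: 0.0424
gripper_force: 20.5
```

Request:
apply_moves(
  increments=[
    [[0, 0, 1, 0, 0, 0], [0, 0, 2.5, 0, 0, 0], [0, 0, 4.5, 0, 0, 0], [0, 0, 6, 0, 0, 0], [0, 0, 6.5, 0, 0, 0]],
  ],
)

```text
clock: 34.45
ee_pos: [0.607, -0.0791, 0.1281]
eef_rot: [-2.326, -2.104, 0.006]
force: [-0.8, -0.4, -0.1]
finger_gap: 0.0423
gripper_force: 20.5
```

Request:
apply_moves(
  increments=[
    [[0, 0, 0, 0, 0, 0], [0, 0, 0, 0, 0, 0], [0, 0, 0, 0, 0, 0], [0, 0, 0, 0, 0, 0], [0, 0, 0, 0, 0, 0]],
  ],
)

```text
clock: 34.87
ee_pos: [0.6111, -0.0804, 0.1333]
eef_rot: [2.33, 2.105, 0.002]
force: [0.4, -0.5, -0.3]
finger_gap: 0.0424
gripper_force: 20.5
```

```bash
python3 -c "
from p import *
plan([(.612,-.0799,.1055,-5.8,1)])"
```

```text
now [ 0.6111 -0.0804  0.1333] yaw -5.8 t 34.87
[[0.0, 0.0, 0.7, 0.0, 0.0, 0.0], [0.0, 0.0, 1.4, 0.1, 0.0, 0.0], [0.0, 0.1, 2.1, 0.1, 0.0, 0.0], [0.06, 0.08, 2.78, 0.1, 0.0, 0.0], [0.06, 0.08, 2.78, 0.1, 0.0, 0.0]]
-> [ 0.612  -0.0799  0.1055]
```

Request:
apply_moves(
  increments=[
    [[0, 0, 0.7, 0, 0, 0], [0, 0, 1.3, 0, 0, 0], [0.1, 0.1, 1.8, 0, 0, 0], [0.1, 0.1, 2.1, 0, 0, 0], [0.1, 0.1, 2.3, 0, 0, 0]],
  ],
)

```text
clock: 35.28
ee_pos: [0.611, -0.0794, 0.1083]
eef_rot: [-2.33, -2.106, 0.001]
force: [-0.2, -0.7, 0.4]
finger_gap: 0.0425
gripper_force: 20.5
```

Request:
apply_moves(
  increments=[
    [[0, 0, 0.1, 0, 0, 0], [0, 0, 0.2, 0, 0, 0], [0, 0, 0.3, 0, 0, 0], [0, 0, 0.4, 0, 0, 0], [0, 0, 0.4, 0, 0, 0]],
  ],
)

```text
clock: 35.7
ee_pos: [0.6115, -0.0796, 0.1053]
eef_rot: [2.331, 2.106, 0.0]
force: [-0.2, 0.2, -1.1]
finger_gap: 0.0423
gripper_force: 20.5
```

Request:
apply_moves(
  increments=[
    [[0, 0, 0, 0, 0, 0], [0, 0, 0, 0, 0, 0], [0, 0, 0, 0, 0, 0], [0, 0, 0, 0, 0, 0], [0, 0, 0, 0, 0, 0]],
  ],
)

```text
clock: 36.12
ee_pos: [0.6115, -0.0796, 0.1054]
eef_rot: [2.331, 2.106, 0.0]
force: [1.3, -0.8, -0.8]
finger_gap: 0.0425
gripper_force: 20.5
```

Request:
apply_moves(
  increments=[
    [[0, 0, 0.1, 0, 0, 0], [0, 0, 0.1, 0, 0, 0], [0, 0, 0.2, 0, 0, 0], [0, 0, 0.2, 0, 0, 0], [0, 0, 0.2, 0, 0, 0]],
  ],
)

```text
clock: 36.53
ee_pos: [0.6115, -0.0795, 0.1035]
eef_rot: [2.331, 2.106, 0.0]
force: [-0.1, 0.1, 2.1]
finger_gap: 0.0425
gripper_force: 20.4
```

Request:
apply_moves(
  increments=[
    [[0, 0, 0, 0, 0, 0], [0, 0, 0, 0, 0, 0], [0, 0, 0, 0, 0, 0], [0, 0, 0, 0, 0, 0], [0, 0, 0, 0, 0, 0]],
  ],
)

```text
clock: 36.95
ee_pos: [0.6116, -0.0795, 0.1035]
eef_rot: [2.331, 2.106, 0.0]
force: [-0.9, 0.6, 3.5]
finger_gap: 0.0426
gripper_force: 20.4
```

Contact at z = 0.1035. Release, rise straight up, then back away toward the robot.

Request:
apply_moves(
  increments=[
    [[0, 0, 0, 0, 0, 0], [0, 0, 0, 0, 0, 0], [0, 0, 0, 0, 0, 0], [0, 0, 0, 0, 0, 0], [0, 0, 0, 0, 0, 0]],
  ],
  fingers=1,
)

```text
clock: 37.37
ee_pos: [0.6113, -0.0796, 0.1031]
eef_rot: [-2.331, -2.106, 0.0]
force: [-0.6, 0.7, -0.2]
finger_gap: 0.085
gripper_force: 0.0
```

Request:
apply_moves(
  increments=[
    [[0, 0, -0.5, 0, 0, 0], [0, 0, -2, 0, 0, 0], [0, 0, -4.5, 0, 0, 0], [0, 0, -7.5, 0, 0, 0], [0, 0, -10, 0, 0, 0]],
  ],
)

```text
clock: 37.78
ee_pos: [0.6114, -0.0795, 0.2052]
eef_rot: [2.331, 2.106, 0.0]
force: [0.4, 0.0, 0.2]
finger_gap: 0.0853
gripper_force: 0.0
```

Request:
apply_moves(
  increments=[
    [[0, 0, -1.5, 0, 0, 0], [1, -1, -2, 0, 0, 0], [3, -3, -2, 0, 0, 0], [5, -5, -2, 0, 0, 0], [7, -7, -2, 0, 0, 0]],
  ],
)

```text
clock: 38.2
ee_pos: [0.5473, -0.0018, 0.2228]
eef_rot: [-2.331, -2.105, 0.001]
force: [-0.5, 1.0, -0.4]
finger_gap: 0.0849
gripper_force: 0.0
```

Request:
apply_moves(
  increments=[
    [[2, -2, 0, 0, 0, 0], [4, -4, 0, 0, 0, 0], [6, -6, 0, 0, 0, 0], [8, -8, 0, 0, 0, 0], [10, -9, 0, 0, 0, 0]],
  ],
)

```text
clock: 38.62
ee_pos: [0.4661, 0.1068, 0.2228]
eef_rot: [-2.33, -2.106, 0.003]
force: [0.9, 0.4, -0.7]
finger_gap: 0.0853
gripper_force: 0.0
```

Request:
apply_moves(
  increments=[
    [[2, 0, 0, 0, 0, 0], [4, 0, 0, 0, 0, 0], [6, 0, 0, 0, 0, 0], [8, 0, 0, 0, 0, 0], [10, 0, 0, 0, 0, 0]],
  ],
)

```text
clock: 39.03
ee_pos: [0.4783, 0.2063, 0.2228]
eef_rot: [-2.33, -2.106, 0.001]
force: [0.6, 1.0, 0.5]
finger_gap: 0.0855
gripper_force: 0.0
```

```bash
python3 - <<'E'
from ax import *
T=cam("top");S=cam("scene")
t=near(blobs(T[0],(20,34),120,30),(285,143),25);k=np.vstack(cv2.findContours(t[2],0,1)[0]);e=cv2.fitEllipse(cv2.convexHull(k));print("cup",e,onz(T,e[0],.136))
h=cv2.cvtColor(T[0],cv2.COLOR_RGB2HSV)
for nm,hr,x0 in(("b",(105,118),238),("o",(5,18),312)):
    for v in(108,112,116,130,135,140):
        m=cv2.inRange(h[120:160,x0:x0+24],(hr[0],110,v),(hr[1],255,255));c=np.argwhere(m)
        if 50<len(c)<130: q=c.mean(0)[::-1]+(x0,120);print(nm,v,len(c),q.round(1),onz(T,q,.121)[:2].round(4))
cv2.imwrite("pics/f.png",np.vstack([cv2.resize(a,None,fx=1.9,fy=1.9) for a in(T[0][90:240,90:400],S[0][120:270,100:410])])[:,:,::-1])
E
```

```text
cup ((285.06280517578125, 137.4502410888672), (17.98704719543457, 20.514270782470703), 8.319891929626465) [ 0.61034039 -0.07812787  0.136     ]
b 108 99 [245.3 134.8] [0.6196 0.0141]
b 112 85 [246.2 134.5] [0.6202 0.012 ]
b 116 82 [246.3 134.5] [0.6203 0.0118]
o 140 107 [322.7 143. ] [ 0.6    -0.1668]
```

View pics/f.png

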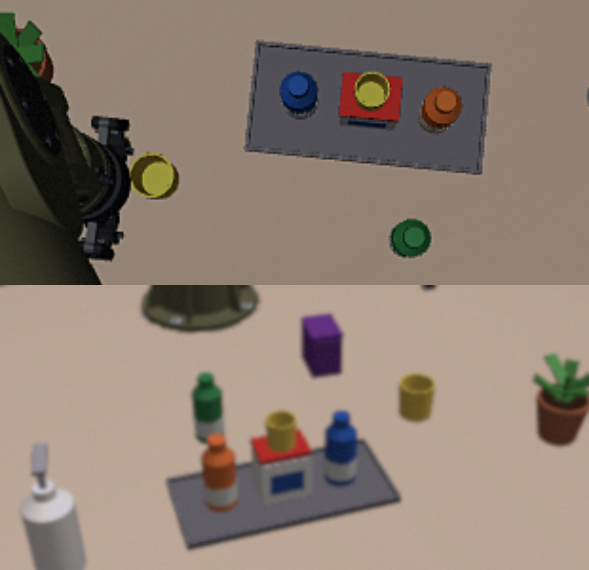

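Cup upright in the middle of the lid at crop (372,91), with blue at (299,90) and orange at (442,105) in one row. Green, the pump, the plant and the look-alikes are undisturbed. Handing in.

```bash
python3 -c "
from plant import bot
print(bot.close_job())"
```

```text
the job is handed in; nothing more can be done
None
```

The laundry tray is set out as asked and handed in at about 39 s of simulated time: tub centred on the tray, orange on the pump side and blue on the plant side with gaps of about 3 cm, and the yellow cup upright on the lid to within about 2 mm; the hand-in returned no verdict.

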